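# Lock the 30 mm coupling nuts away in the top drawer

## Task

The hex coupling nuts on the black mat are mixed up: three widths, all of the same length. Unlock the small blue cabinet by turning the black knob on its top anticlockwise to its stop, pull the top drawer wide open and put every 30 mm nut (the middle width, measured across the flats) down on its floor, leaving the 22 mm and 38 mm nuts on the bench. Then push the drawer fully shut and turn the knob clockwise to its stop to lock it, without moving the spray can, tape measure or screwdriver.

Things in the scene. Friction and masses are not known exactly. Their poses are not given: they have to be found in the camera images.
- nut30_a: loose zinc-plated hex coupling nut (long six-sided sleeve), 30 mm across flats, 40 mm long, a black disc (closed bore) at each end; starts standing on end; origin at the centre of its lower end, z along its length, two flats face +x and -x, the others every 60 degrees. Wanted size: goes in the drawer. May be absent.
- nut30_b: loose zinc-plated hex coupling nut (long six-sided sleeve), 30 mm across flats, 40 mm long, a black disc (closed bore) at each end; starts standing on end; origin at the centre of its lower end, z along its length, two flats face +x and -x, the others every 60 degrees. Wanted size: goes in the drawer. May be absent.
- nut30_c: loose zinc-plated hex coupling nut (long six-sided sleeve), 30 mm across flats, 40 mm long, a black disc (closed bore) at each end; starts standing on end; origin at the centre of its lower end, z along its length, two flats face +x and -x, the others every 60 degrees. Wanted size: goes in the drawer. May be absent.
- nut30_d: loose zinc-plated hex coupling nut (long six-sided sleeve), 30 mm across flats, 40 mm long, a black disc (closed bore) at each end; starts standing on end; origin at the centre of its lower end, z along its length, two flats face +x and -x, the others every 60 degrees. Wanted size: goes in the drawer. May be absent.
- nut30_e: loose zinc-plated hex coupling nut (long six-sided sleeve), 30 mm across flats, 40 mm long, a black disc (closed bore) at each end; starts standing on end; origin at the centre of its lower end, z along its length, two flats face +x and -x, the others every 60 degrees. Wanted size: goes in the drawer. May be absent.
- nut30_f: loose zinc-plated hex coupling nut (long six-sided sleeve), 30 mm across flats, 40 mm long, a black disc (closed bore) at each end; starts standing on end; origin at the centre of its lower end, z along its length, two flats face +x and -x, the others every 60 degrees. Wanted size: goes in the drawer. May be absent.
- nut22_a: loose zinc-plated hex coupling nut (long six-sided sleeve), 22 mm across flats, 40 mm long, a black disc (closed bore) at each end; starts standing on end; origin at the centre of its lower end, z along its length, two flats face +x and -x, the others every 60 degrees. Wrong size: stays on the bench. May be absent.
- nut22_b: loose zinc-plated hex coupling nut (long six-sided sleeve), 22 mm across flats, 40 mm long, a black disc (closed bore) at each end; starts standing on end; origin at the centre of its lower end, z along its length, two flats face +x and -x, the others every 60 degrees. Wrong size: stays on the bench. May be absent.
- nut38_a: loose zinc-plated hex coupling nut (long six-sided sleeve), 38 mm across flats, 40 mm long, a black disc (closed bore) at each end; starts standing on end; origin at the centre of its lower end, z along its length, two flats face +x and -x, the others every 60 degrees. Wrong size: stays on the bench. May be absent.
- nut38_b: loose zinc-plated hex coupling nut (long six-sided sleeve), 38 mm across flats, 40 mm long, a black disc (closed bore) at each end; starts standing on end; origin at the centre of its lower end, z along its length, two flats face +x and -x, the others every 60 degrees. Wrong size: stays on the bench. May be absent.
- chest_drawer0 (a joint): top drawer of the small blue steel cabinet (220 deep, 260 wide, 180 mm tall, fixed to the bench, grey drawer fronts facing the robot); slide in m, 0 shut, 0.15 fully open; it slides towards the robot, along -x of drawer_floor. It does not close or open by itself; only the top drawer is used.
- chest_drawer0_handle (a point): middle of the top drawer's handle: a level steel bar 11 mm thick and 120 mm long, parallel to the drawer front and 35 mm off it, 38 mm below the cabinet's top; moves with the drawer; axes as drawer_floor
- drawer_floor (a point): centre of the top drawer's inner floor, 100 mm above the bench; moves with the drawer; x into the cabinet, y to the left seen from the robot, z up. Clear inside: 175 mm along x, 218 mm along y, walls 58 mm high and 6 mm thick. With the drawer fully open, the part from x = -0.087 to +0.05 m lies clear of the cabinet.
- lock (a joint): black lock knob on the right front of the cabinet's top; rad, 0 = anticlockwise stop (unlocked, white pointer mark and bar point straight at the cabinet's front edge), grows clockwise seen from above to 1.4 = clockwise stop (locked). Stiff enough to stay where it is left.
- lock_grip (a point): point on the knob's axis at the height to grip (13 mm below the top of the bar, 37 mm above the cabinet's top); turns with the knob; x along the knob's upright grip bar (42 mm long, 14 mm thick, 32 mm tall), z up
- spray_can: bystander: spray can with yellow label, 54 mm diameter, 160 mm tall, standing; origin at the centre of its underside. Leave alone.
- tape_measure: bystander: yellow tape measure, 70 x 42 mm, 65 mm tall; origin at the centre of its underside. Leave alone.
- screwdriver: bystander: screwdriver lying on the bench, origin at its middle, x from handle to tip. Leave alone.
There are look-alikes about, which are no part of the job. Leave any purple or red look-alike of the nut30_b alone.

How it is judged:
On the way, in this order (a step that is already met when the one before it is completed fails the run):
1. the knob is turned anticlockwise to its stop (within 0.1 rad) with the drawer still shut (value of joint lock below 0.1 rad and value of joint chest_drawer0 below 0.02 m), for 0.2 s.
2. the top drawer is pulled open at least 0.10 m of its 0.15 m (value of joint chest_drawer0 above 0.1 m and value of joint lock below 0.2 rad), for 0.2 s.
3. every 30 mm nut lies in the top drawer (x of nut30_a in the frame of drawer_floor between -0.095 and 0.095 m and y of nut30_a in the frame of drawer_floor between -0.115 and 0.115 m and z of nut30_a in the frame of drawer_floor between -0.008 and 0.052 m and x of nut30_b in the frame of drawer_floor between -0.095 and 0.095 m and y of nut30_b in the frame of drawer_floor between -0.115 and 0.115 m and z of nut30_b in the frame of drawer_floor between -0.008 and 0.052 m and x of nut30_c in the frame of drawer_floor between -0.095 and 0.095 m and y of nut30_c in the frame of drawer_floor between -0.115 and 0.115 m and z of nut30_c in the frame of drawer_floor between -0.008 and 0.052 m and x of nut30_d in the frame of drawer_floor between -0.095 and 0.095 m and y of nut30_d in the frame of drawer_floor between -0.115 and 0.115 m and z of nut30_d in the frame of drawer_floor between -0.008 and 0.052 m and x of nut30_e in the frame of drawer_floor between -0.095 and 0.095 m and y of nut30_e in the frame of drawer_floor between -0.115 and 0.115 m and z of nut30_e in the frame of drawer_floor between -0.008 and 0.052 m and x of nut30_f in the frame of drawer_floor between -0.095 and 0.095 m and y of nut30_f in the frame of drawer_floor between -0.115 and 0.115 m and z of nut30_f in the frame of drawer_floor between -0.008 and 0.052 m), for 0.3 s.
4. the drawer is shut (within 8 mm) with the nuts in it and still unlocked (all of step 3 and value of joint chest_drawer0 below 0.008 m and value of joint lock below 0.2 rad), for 0.2 s.
5. the knob is turned clockwise to its stop (1.3 rad or more), drawer shut (value of joint chest_drawer0 below 0.008 m and value of joint lock above 1.3 rad), for 0.2 s.
At the end, for the whole second after the job is handed in: Every 30 mm nut present lies at rest on the top drawer's floor (not piled on another), the drawer is within 8 mm of shut, the knob is at 1.3 rad or more of its 1.4 rad, and all 22 mm and 38 mm nuts lie at rest on the bench (all of step 3 and all of step 5 and height (world z) of nut22_a between -0.02 and 0.06 m and height (world z) of nut22_b between -0.02 and 0.06 m and height (world z) of nut38_a between -0.02 and 0.06 m and height (world z) of nut38_b between -0.02 and 0.06 m and linear speed of each of nut30_a, nut30_b, nut30_c, nut30_d, nut30_e, nut30_f, nut22_a, nut22_b, nut38_a, nut38_b below 0.02 m/s); the robot touches nothing.
It fails at once if the spray can is moved more than 30 mm or tipped over (distance of spray_can from where it was at the start of the episode above 0.03 m or angle between spray_can's own z axis and vertical above 0.5 rad).
It fails at once if the tape measure is moved more than 30 mm or tipped over (distance of tape_measure from where it was at the start of the episode above 0.03 m or angle between tape_measure's own z axis and vertical above 0.5 rad).
It fails at once if the screwdriver is moved more than 30 mm (distance of screwdriver from where it was at the start of the episode above 0.03 m).
Of nut30_a, nut30_b, nut30_c, nut30_d, nut30_e, nut30_f only 4 to 6 are there at a start; the rules pass over those that are not, and their reading is None.
Of nut22_a, nut22_b, nut38_a, nut38_b only 3 to 4 are there at a start; the rules pass over those that are not, and their reading is None.
At some moment in a run one of nut30_a, nut30_b, nut30_c, nut30_d, nut30_e, nut30_f may be knocked a few centimetres aside while the robot is not near it.
Once in a run the grip may slacken for a moment while it holds something.
It also fails if it takes over 210 s, if anything falls off the work surface, if the arm or the gripper's body presses on something with over 40 N, if the wrist force passes 120 N, or if a joint passes its speed limit or range.

## Robot

A 6-joint arm with a two-finger parallel gripper is mounted at the origin on the work surface. World frame = base frame: x ahead of the robot, y to its left, z up, the work surface at z = 0. Lengths are in m, angles in rad, forces in N, time in s.
With the tool pointing down it reaches from about 0.15 to 0.775 m from the base axis. Payload 6.1 kg.
Tool frame: the origin (TCP) lies at the very end of the fingers, on their centre line; the grasp point (between the pads) lies 19 mm behind it; z points along the fingers, y is the line along which they close (so a half turn about z gives the same grasp; the last joint's range is limited). The gripper opens to 85 mm and grips with 20 to 120 N. Pads are 22 mm wide; open, the fingers measure 114 mm over their backs; the gripper's body (76 mm by 85 mm) begins 54 mm behind the grasp point. The pads swing forward as they close: fully open they stand 13 mm farther back than shut.
Start: joints at [-1.236, 0.126, -0.04, 1.405, 0, 1.571], TCP at [0.172, -0.496, 0.231] pointing down, gripper open.
Joint ranges: [-2.72, 2.72], [-0.95, 1.95], [-1.27, 1.35], [-1.78, 2.02], [-1.46, 1.47], [-3.14, 3.14]. Speed limits (rad/s): [2.39, 2.39, 3.01, 3.14, 3.14, 3.14].

## Interface

Orientations are given as a rotation vector (axis times angle).
In Python, from workcell import * gives the robot as it stands.
- The arm moves only by the shell command python3 -m handwheel 'ROWS' [FORCE]. ROWS is a JSON object of lists of equal length, an entry for each row: "offset": the shift along the tool's x, y, z scaled (see below), a list of three; "dr": the turn, a rotation vector about the tool's x, y, z scaled (see below), a list of three; "hand": the opening, from 0 (shut) to 1 (fully open). In form: {"offset": [[tx, ty, tz], ...], "dr": [[rx, ry, rz], ...], "hand": [hand, ...]}. A call has 1 to 12 rows; each row shifts and turns the commanded pose from where the row before left it, along the tool's axes as they then stand; what a row does not reach is not made up. The controller multiplies each number of a shift by 0.03 m and each number of a turn by 0.1 rad. A row lasts 1/10 s, in which the tool goes at most 50 mm and 8.59 degrees, less where a joint would pass 70% of its speed; a pose out of reach is approached as far as the arm can. A call with a number of a shift or a turn outside -1 to 1 is refused whole. A call with a gripper value outside its range is refused whole. The fingers move at their own pace and stop on an object; FORCE is the grip in N (left out, the last holds). Time passes only in rows, so rows that do not move let the fingers close. It gives the time, the measured TCP pose, the force, the opening and the grip force at its end, in the units of the state.
- get_state(): the state, without advancing time (a new reading comes with each control period).
- camera(name): name is "scene" or "side" or "wrist"; returns the picture (400x640x3 uint8, red, green, blue); there is no depth.
- get_calibration(name): a dict with "intrinsics" (3x3 intrinsics, pixels), "R" (3x3) and "t" (3): a world point X has camera coordinates R X + t. Camera axes: x right, y down, z forward; pixel columns grow to the right and rows downward; lengths in m; the calibration is good to about 2 mm. A picture is of the moment at which its call begins: read the wrist's pose just before it. get_calibration takes no time and is no camera call; for the wrist camera it gives the pose at the moment of the call.
- sign_off(): hands the job in; it is judged then, once.
The state is a dict: "t": time; "joint_positions": joint angles; "joint_velocities": joint speeds; "joint_torque": joint torques, N m; "tcp_pos": TCP position; "orientation": TCP orientation; "force": force on the tool from outside, world axes, zero at the start; "ft_torque": the same for the moment, N m; "opening": finger opening in m; "finger_force": force on a finger pad.
Only numpy, scipy, OpenCV 4.12 (cv2) and the standard library are available. Lean on these libraries where they do the work, as an engineer would, in place of code of your own. Each camera call takes 0.05 s, during which the arm holds its last target. There are 200 camera calls.

## Working session

There is one attempt and no reset: what is moved stays moved. The work goes in short steps, Python scripts to look and compute and a shell command to move; the robot and the scene stay as the last step left them, time stands still between calls to the robot, and variables do not carry over. Pictures are saved under pics/ and viewed, at most 14 in all, crops included, and the job is handed in when it is done.

```bash
ls; mkdir -p pics; python3 - <<'E'
from workcell import *
import cv2
s=get_state(); print(s)
for n in("scene","side"):
    im=camera(n); cv2.imwrite(f"pics/{n}0.png",im[:,:,::-1]); c=get_calibration(n); print(n,c)
E
```

```text
pics
{'t': 0.0, 'joint_positions': array([-1.23597942e+00,  1.26379560e-01, -4.06292635e-02,  1.40539368e+00,
        1.74774444e-05,  1.57079494e+00]), 'joint_velocities': array([-0.00067844,  0.00081614, -0.00051552,  0.00109824, -0.00073442,
        0.00099347]), 'joint_torque': array([-7.38582025e-05, -4.35913503e+01,  3.52925241e+01,  1.70866650e-02,
       -4.49015135e-05, -1.49182034e-05]), 'tcp_pos': array([ 0.17238162, -0.49545359,  0.23051897]), 'orientation': array([-3.09610804e+00, -5.23213775e-01,  3.93126993e-04]), 'force': array([-1.06661887,  0.90006457, -0.08527417]), 'ft_torque': array([-0.03102886, -0.01029876,  0.00963467]), 'finger_force': 0.0, 'opening': 0.08543290086596639}
scene {'intrinsics': array([[517.15866035,   0.        , 331.71161459],
       [  0.        , 517.15866035, 193.41191101],
       [  0.        ,   0.        ,   1.        ]]), 'R': array([[-0.40909115,  0.91249288, -0.0010852 ],
       [ 0.5616974 ,  0.25088402, -0.78838648],
       [-0.71912479, -0.32313148, -0.61517931]]), 't': array([ 0.24101024, -0.2266772 ,  2.06562206])}
side {'intrinsics': array([[441.09601242,   0.        , 323.90492252],
       [  0.        , 441.09601242, 198.42577815],
       [  0.        ,   0.        ,   1.        ]]), 'R': array([[ 0.99449929, -0.10456358,  0.00613372],
       [-0.05218484, -0.54539976, -0.83654996],
       [ 0.09081799,  0.83162826, -0.54785631]]), 't': array([-0.58172523,  0.18676805,  1.25914147])}
```

View pics/scene0.png

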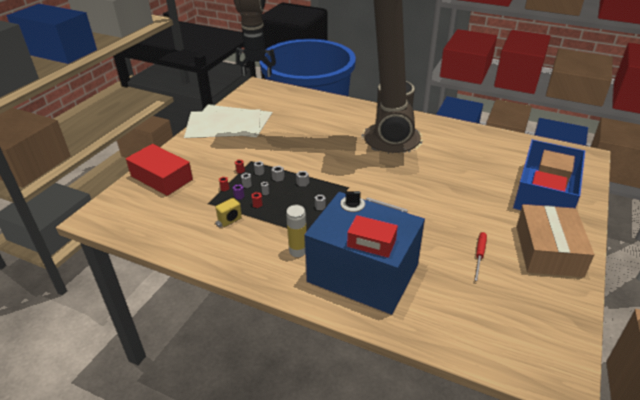

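View pics/side0.png

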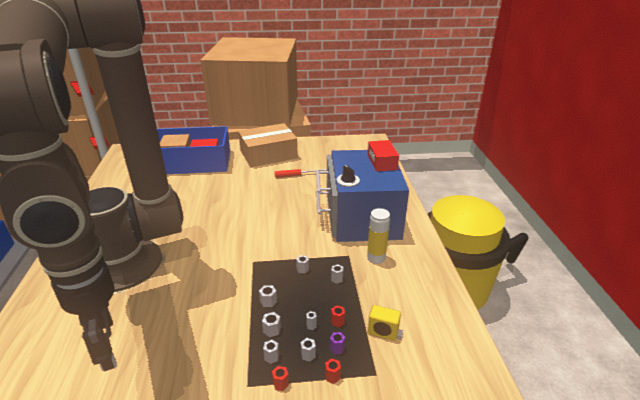

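Scene shows the mat with about 7 silver nuts plus red and purple look-alikes, the can at (297,230), the tape at (228,211), the cabinet with its knob at (353,198) and the screwdriver at (481,255). The side view has the silver nuts at (303,264), (337,272), (268,296), (271,324), (311,320), (271,351) and (308,349), the knob at (348,177) and the handle near (322,190).

```bash
cat > h.py <<'E'
from workcell import *
import numpy as np, cv2
from scipy.spatial.transform import Rotation as Ro
def proj(c,X):
    p=c['intrinsics']@(c['R']@np.asarray(X,float)+c['t']); return p[:2]/p[2]
def ray(c,px):
    d=c['R'].T@np.linalg.inv(c['intrinsics'])@np.array([px[0],px[1],1.]); return -c['R'].T@c['t'],d
def onz(c,px,z):
    o,d=ray(c,px); return o+d*(z-o[2])/d[2]
def tri(obs):
    A=np.zeros((3,3));b=np.zeros(3)
    for c,px in obs:
        o,d=ray(c,px);d=d/np.linalg.norm(d);P=np.eye(3)-np.outer(d,d);A+=P;b+=P@o
    X=np.linalg.solve(A,b); return X,[np.round(proj(c,X)-px,1) for c,px in obs]
def shot(n,name=None):
    c=get_calibration(n); im=camera(n)[:,:,::-1].copy()
    if name: cv2.imwrite('pics/'+name,im)
    return c,im
def units(target,yaw=None):
    """offset (tool axes, units of .03m) to world target; dr z units (0.1rad) so tool y points to yaw (mod pi)"""
    s=get_state();R=Ro.from_rotvec(s['orientation']).as_matrix()
    print('t',round(s['t'],1),'tcp',s['tcp_pos'].round(4),'open',round(s['opening'],4),'F',s['force'].round(1),'q',s['joint_positions'].round(2))
    y=np.arctan2(R[1,1],R[0,1]); print('tooly yaw',y.round(3),'tilt z',R[:,2].round(3))
    if target is not None: print('offset units',(R.T@(np.array(target)-s['tcp_pos'])/.03).round(2))
    if yaw is not None:
        d=(yaw-y+np.pi/2)%np.pi-np.pi/2; print('dr z units',(-d/.1).round(2))
E
python3 - <<'E'
from h import *
units(None)
c=get_calibration('side')
for p in[(303,260),(337,268),(268,290),(271,318),(311,314),(271,345),(308,343)]: print(p,onz(c,p,.04).round(3))
print('mat',[onz(c,p,0).round(3) for p in[(254,262),(349,257),(371,374),(248,378)]])
print('tape,can',onz(c,(385,335),0).round(3),onz(c,(377,260),0).round(3))
print('knob top',onz(c,(348,168),.23).round(3),'cab top',[onz(c,p,.18).round(3) for p in[(330,155),(402,152),(406,186),(335,189)]])
c,im=shot('wrist','w0.png'); print(onz(c,(320,200),0).round(3), (-c['R'].T@c['t']).round(3))
E
```

```text
t 0.1 tcp [ 0.1724 -0.4955  0.2306] open 0.0851 F [ 0.1 -0.3 -1.1] q [-1.24  0.13 -0.04  1.41 -0.    1.57]
tooly yaw -1.236 tilt z [-0.     0.001 -1.   ]
(303, 260) [ 0.518 -0.08   0.04 ]
(337, 268) [ 0.607 -0.122  0.04 ]
(268, 290) [ 0.422 -0.186  0.04 ]
(271, 318) [ 0.429 -0.279  0.04 ]
(311, 314) [ 0.525 -0.276  0.04 ]
(271, 345) [ 0.429 -0.357  0.04 ]
(308, 343) [ 0.511 -0.36   0.04 ]
mat [array([ 0.38 , -0.029, -0.   ]), array([ 0.655, -0.034,  0.   ]), array([ 0.644, -0.424,  0.   ]), array([ 0.377, -0.407,  0.   ])]
tape,can [ 0.698 -0.323  0.   ] [ 0.734 -0.055  0.   ]
knob top [0.662 0.086 0.23 ] cab top [array([0.632, 0.266, 0.18 ]), array([0.872, 0.265, 0.18 ]), array([0.829, 0.053, 0.18 ]), array([0.622, 0.056, 0.18 ])]
[ 0.129 -0.508  0.   ] [ 0.252 -0.468  0.375]
```

View pics/w0.png

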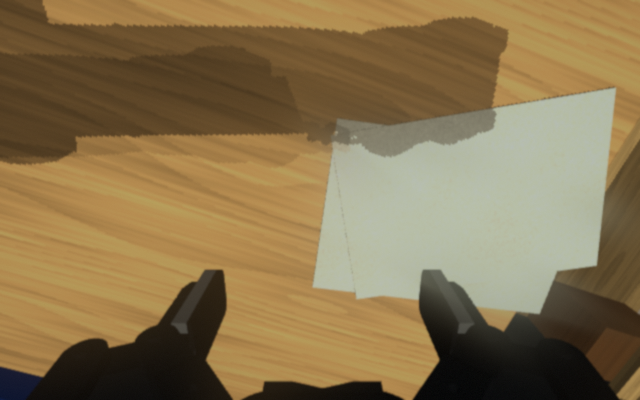

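The wrist view only shows bench and paper, so I'll move the camera over the mat.

```bash
python3 -m handwheel '{"offset":[[0.9,-0.27,-0.3],[0.9,-0.27,-0.3],[0.9,-0.27,-0.3],[0.9,-0.27,-0.3],[0.9,-0.27,-0.3],[0.9,-0.27,-0.3],[0.9,-0.27,-0.3],[0.9,-0.27,-0.3],[0.9,-0.27,-0.3],[0.9,-0.27,-0.3],[0.9,-0.27,-0.2],[0.9,-0.27,0]],"dr":[[0,0,0],[0,0,0],[0,0,0],[0,0,0],[0,0,0],[0,0,0],[0,0,0],[0,0,0],[0,0,0],[0,0,0],[0,0,0],[0,0,0]],"hand":[1,1,1,1,1,1,1,1,1,1,1,1]}'
python3 -m handwheel '{"offset":[[0.9,-0.27,0],[0.9,-0.27,0],[0.9,-0.27,0],[0.9,-0.27,0],[0.9,-0.27,0],[0.9,-0.27,0],[0,0,0],[0,0,0]],"dr":[[0,0,0],[0,0,0],[0,0,0],[0,0,0],[0,0,0],[0,0,0],[0,0,0],[0,0,0]],"hand":[1,1,1,1,1,1,1,1]}'
python3 - <<'E'
from h import *
units(None); c,im=shot('wrist','w1.png'); np.savez('w1.npz',**c)
E
```

```text
t: 1.35
tcp_pos: [0.4476, -0.2969, 0.328]
orientation: [3.097, 0.523, 0.001]
force: [-0.3, -0.8, 0.1]
opening: 0.0853
finger_force: 0.0
t: 2.15
tcp_pos: [0.5838, -0.1981, 0.3265]
orientation: [-3.097, -0.525, 0.002]
force: [-0.5, -1.3, 0.6]
opening: 0.0856
finger_force: 0.0
t 2.1 tcp [ 0.5838 -0.1981  0.3265] open 0.0856 F [-0.5 -1.3  0.6] q [-0.33  0.34  0.44  1.67 -0.    2.48]
tooly yaw -1.235 tilt z [-0.002  0.    -1.   ]
```

View pics/w1.png

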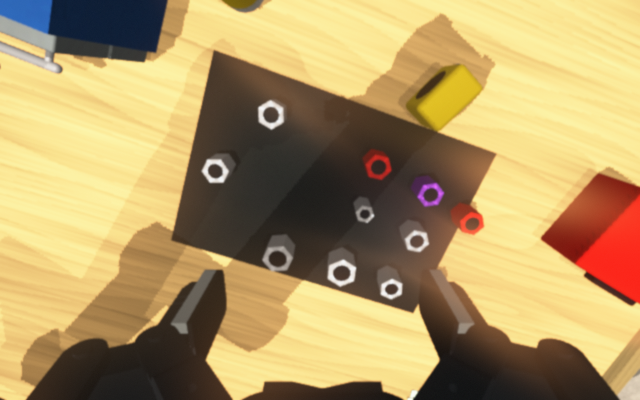

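The wrist view shows seven silver nuts at (271,114), (215,170), (278,255), (342,272), (391,288), (416,240) and (364,210). The red and purple look-alikes are at (378,165), (470,220) and (430,193). Next I'll measure widths, yaws and positions.

```bash
cat >> h.py <<'E'
def hexfit(c,im,px,z,k=6,r=24,thr=None):
    """top face of a standing nut near px: bright part of patch -> width, yaw, centre on plane z"""
    u,v=map(int,px);pt=im[v-r:v+r+1,u-r:u+r+1]; pt=cv2.resize(pt,None,fx=k,fy=k,interpolation=cv2.INTER_CUBIC)
    g=cv2.cvtColor(pt,cv2.COLOR_BGR2GRAY).astype(np.float32)
    if thr is None:
        top=np.percentile(g[g.shape[0]//4:3*g.shape[0]//4,g.shape[1]//4:3*g.shape[1]//4],97); thr=.72*top
    m=(g>thr).astype(np.uint8)
    cs,_=cv2.findContours(m,cv2.RETR_EXTERNAL,cv2.CHAIN_APPROX_NONE)
    ctr=np.array([g.shape[1]/2,g.shape[0]/2])
    cs=[q for q in cs if cv2.contourArea(q)>20*k*k]
    if not cs: return None
    q=min(cs,key=lambda q:np.linalg.norm(q[:,0].mean(0)-ctr))
    h=cv2.convexHull(q)[:,0]
    P=np.array([onz(c,((a+.5)/k-.5+u-r,(b+.5)/k-.5+v-r),z)[:2] for a,b in h])
    th=np.arange(0,np.pi,np.pi/180); D=np.c_[np.cos(th),np.sin(th)]@P.T; w=D.max(1)-D.min(1)
    # hexagon: mean width over three flats directions
    s=np.array([(w[i]+w[(i+60)%180]+w[(i+120)%180])/3 for i in range(60)])
    i=s.argmin(); mid=(D.max(1)+D.min(1))/2; N=np.c_[np.cos(th),np.sin(th)][[i,i+60,i+120]]
    ce=np.linalg.lstsq(N,mid[[i,i+60,i+120]],rcond=None)[0]
    return dict(thr=round(float(thr)),xy=ce.round(4),w=(w[[i,i+60,i+120]]*1000).round(1),yaw=i,corner=round(s.max()*1000,1),area_w=round(1000*float(np.sqrt(cv2.contourArea(P.astype(np.float32)[:,None])*1.1547)),1))
E
python3 - <<'E'
from h import *
c=dict(np.load('w1.npz')); im=cv2.imread('pics/w1.png')
cv2.imwrite('pics/w1c.png',cv2.resize(im[90:310,190:450],None,fx=2.7,fy=2.7,interpolation=cv2.INTER_CUBIC))
for p in[(271,114),(215,170),(278,258),(342,272),(391,288),(416,240),(365,212)]: print(p,hexfit(c,im,p,.04))
# knob / handle from side view, heights from scene+side
E
```

```text
(271, 114) {'thr': 174, 'xy': array([ 0.6067, -0.1233]), 'w': array([30.4, 30.2, 30.2]), 'yaw': np.int64(48), 'corner': np.float64(33.7), 'area_w': 30.0}
(215, 170) {'thr': 174, 'xy': array([ 0.515 , -0.0753]), 'w': array([30.4, 30.3, 30.3]), 'yaw': np.int64(19), 'corner': np.float64(34.1), 'area_w': 30.2}
(278, 258) {'thr': 125, 'xy': array([ 0.4035, -0.192 ]), 'w': array([59.4, 74.1, 70.2]), 'yaw': np.int64(19), 'corner': np.float64(72.6), 'area_w': 60.2}
(342, 272) {'thr': 175, 'xy': array([ 0.4274, -0.2821]), 'w': array([38.8, 38.7, 38.8]), 'yaw': np.int64(44), 'corner': np.float64(43.3), 'area_w': 38.5}
(391, 288) {'thr': 175, 'xy': array([ 0.4262, -0.3601]), 'w': array([30.8, 30.5, 30.7]), 'yaw': np.int64(51), 'corner': np.float64(33.9), 'area_w': 30.4}
(416, 240) {'thr': 166, 'xy': array([ 0.5093, -0.3632]), 'w': array([30.3, 30.5, 30.3]), 'yaw': np.int64(6), 'corner': np.float64(33.9), 'area_w': 30.2}
(365, 212) {'thr': 124, 'xy': array([ 0.523 , -0.2806]), 'w': array([22.4, 22.7, 22.4]), 'yaw': np.int64(6), 'corner': np.float64(24.4), 'area_w': 21.9}
```

View pics/w1c.png

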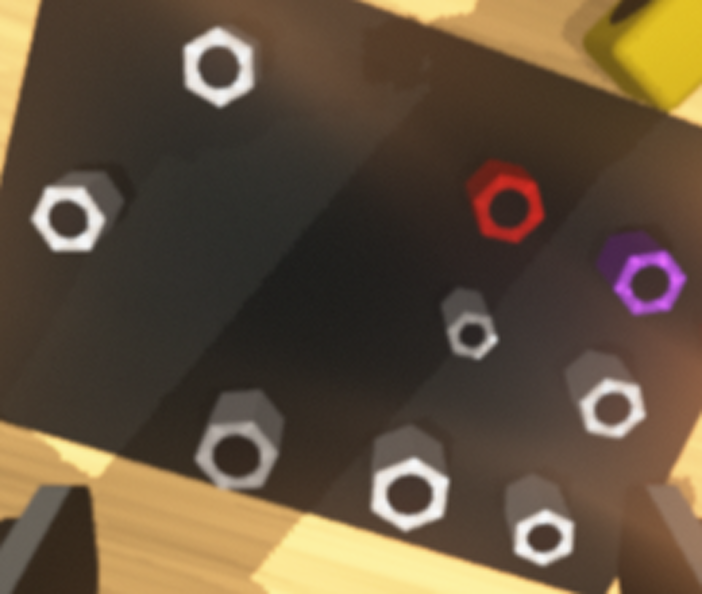

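All widths came out clearly. The 30 mm nuts are A(0.607,-0.123), B(0.515,-0.075), C(0.426,-0.360) and D(0.509,-0.363), and the positions agree with the side view at z=0.04. Now the cabinet.

```bash
python3 -m handwheel '{"offset":[[0.46,-0.96,0],[0.46,-0.96,0],[0.46,-0.96,0],[0.46,-0.96,0],[0.46,-0.96,0],[0.46,-0.96,0],[0.46,-0.96,0],[0.46,-0.96,0],[0.46,-0.96,0],[0.46,-0.96,0]],"dr":[[0,0,0],[0,0,0],[0,0,0],[0,0,0],[0,0,0],[0,0,0],[0,0,0],[0,0,0],[0,0,0],[0,0,0]],"hand":[1,1,1,1,1,1,1,1,1,1]}' | tail -0
python3 -m handwheel '{"offset":[[0,0,0],[0,0,0],[0,0,0],[0,0,0],[0,0,0],[0,0,0],[0,0,0],[0,0,0],[0,0,0],[0,0,0],[0,0,0],[0,0,0]],"dr":[[0,0,-1],[0,0,-1],[0,0,-1],[0,0,-1],[0,0,-1],[0,0,-1],[0,0,-1],[0,0,-1],[0,0,-1],[0,0,-1],[0,0,-1],[0,0,-1]],"hand":[0.5,0.5,0.5,0.5,0.5,0.5,0.5,0.5,0.5,0.5,0.5,0.5]}'
python3 -m handwheel '{"offset":[[0,0,0],[0,0,0],[0,0,0],[0,0,0]],"dr":[[0,0,-1],[0,0,-1],[0,0,0],[0,0,0]],"hand":[0.5,0.5,0.5,0.5]}' | tail -0
python3 - <<'E'
from h import *
units(None); c,im=shot('wrist','w2.png'); np.savez('w2.npz',**c)
E
```

```text
t: 4.4
tcp_pos: [0.6189, 0.1175, 0.3278]
orientation: [2.258, 2.184, 0.0]
force: [-0.2, -0.2, -1.1]
opening: 0.0427
finger_force: 0.0
t 4.8 tcp [0.6191 0.118  0.3277] open 0.0426 F [-0.3  0.1  0.5] q [ 0.19  0.37  0.49  1.69 -0.    1.6 ]
tooly yaw 0.161 tilt z [ 0.  0. -1.]Exception ignored on flushing sys.stdout:
BrokenPipeError: [Errno 32] Broken pipe
Exception ignored on flushing sys.stdout:
BrokenPipeError: [Errno 32] Broken pipe
```

View pics/w2.png

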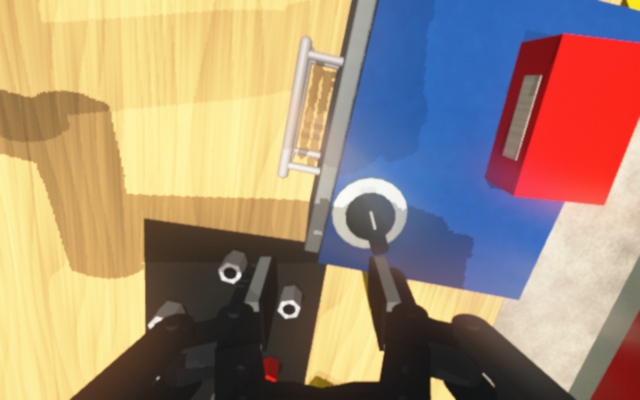

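Knob ring at about (370,214) with the pointer mark at (373,220), handle bar from (307,42) to (284,172). I'll measure the ring, bar and handle by masks.

```bash
python3 - <<'E'
from h import *
c=dict(np.load('w2.npz')); im=cv2.imread('pics/w2.png')
cv2.imwrite('pics/w2c.png',cv2.resize(im[160:280,310:430],None,fx=4.5,fy=4.5,interpolation=cv2.INTER_CUBIC))
hsv=cv2.cvtColor(im,cv2.COLOR_BGR2HSV)
m=((hsv[:,:,1]<60)&(hsv[:,:,2]>150)).astype(np.uint8); m[:, :328]=0; m[:170]=0;m[255:]=0;m[:,412:]=0
n,l,st,ce=cv2.connectedComponentsWithStats(m)
for i in range(1,n):
    if st[i,4]>20:
        ys,xs=np.where(l==i); pts=np.c_[xs,ys].astype(np.float32); e=cv2.fitEllipse(cv2.convexHull(pts)) if st[i,4]>300 else cv2.minAreaRect(pts)
        print(st[i],e,onz(c,e[0],.18).round(4),onz(c,e[0],.23).round(4))
# handle bar at z .142
a,b=onz(c,(306,41),.142),onz(c,(283,173),.142); print('handle ends',a.round(4),b.round(4),(a+b)/2,np.degrees(np.arctan2(*(a-b)[:2])),np.linalg.norm(a-b))
print('front edge top',onz(c,(372,0),.18).round(4),onz(c,(318,262),.18).round(4))
E
```

```text
[328 170  10  31 181] ((332.5, 185.0), (30.0, 9.0), 90.0) [0.628  0.1172 0.18  ] [0.6241 0.1316 0.23  ]
[ 332  177   76   71 2254] ((369.02825927734375, 212.29917907714844), (70.89057922363281, 75.95809173583984), 77.2914810180664) [0.6654 0.0969 0.18  ] [0.6551 0.1148 0.23  ]
[370 211   6  19  58] ((372.5, 220.0), (18.675243377685547, 2.9104273319244385), 75.96376037597656) [0.6701 0.09   0.18  ] [0.659  0.1091 0.23  ]
handle ends [0.5857 0.2324 0.142 ] [0.5804 0.1107 0.142 ] [0.58306745 0.17152816 0.142     ] 2.5042241679067625 0.12184339074145899
front edge top [0.6328 0.2644 0.18  ] [0.6273 0.0388 0.18  ]
```

View pics/w2c.png

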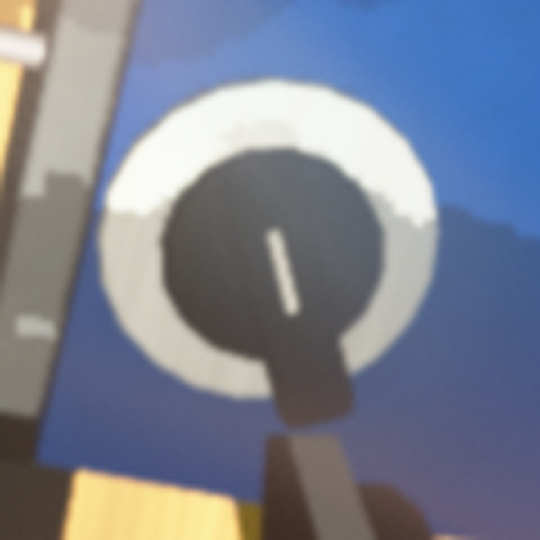

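The pointer mark runs in the crop from (274,232) to (292,312), and the bar's near end shows at (310,400). I'll compute its yaw and check against the side view.

```bash
python3 - <<'E'
from h import *
c=dict(np.load('w2.npz'))
a,b=onz(c,(370.9,211.6),.23),onz(c,(374.9,229.3),.23); print('pointer',a.round(4),b.round(4),np.degrees(np.arctan2(*(a-b)[[1,0]])))
e=onz(c,(310+308/4.5,160+345/4.5),.23);e2=onz(c,(310+312/4.5,160+415/4.5),.20);print('bar end',e.round(4),e2.round(4))
for z in(.18,.198,.23): print(z,proj(c,(.6654,.0969,z)).round(1))
cs,im=shot('side'); 
cv2.imwrite('pics/sk.png',cv2.resize(im[140:240,290:420],None,fx=5,fy=5,interpolation=cv2.INTER_CUBIC))
units((.6654,.0969,.26),np.radians(10))
E
```

```text
pointer [0.6563 0.1156 0.23  ] [0.6624 0.1018 0.23  ] 113.65033701423673
bar end [0.6664 0.0961 0.23  ] [0.678  0.0683 0.2   ]
0.18 [369.  212.3]
0.198 [371.7 219.8]
0.23 [377.4 235.5]
t 4.9 tcp [0.6192 0.1184 0.3275] open 0.0425 F [-0.3 -0.8  0.5] q [ 0.19  0.37  0.49  1.69 -0.    1.6 ]
tooly yaw 0.162 tilt z [ 0.  0. -1.]
offset units [-0.96  1.4   2.25]
dr z units -0.13
```

View pics/sk.png

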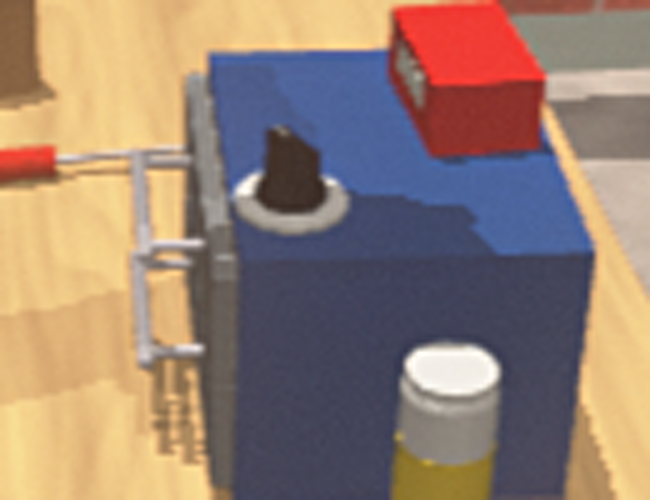

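Side view confirms the bar at (348,172) and the handle at (318,190). The bar yaw is about 114.5°, i.e. the knob sits at about 1.1 rad. I'll go down on it with the fingers closing at about 24.7°.

```bash
python3 -m handwheel '{"offset":[[-0.48,0.7,0],[-0.48,0.7,0],[0,0,0],[0,0,0],[0,0,0],[0,0,0.8],[0,0,0.8],[0,0,0.6],[0,0,0],[0,0,0]],"dr":[[0,0,0],[0,0,0],[0,0,-0.9],[0,0,-0.9],[0,0,-0.9],[0,0,0],[0,0,0],[0,0,0],[0,0,0],[0,0,0]],"hand":[0.5,0.5,0.5,0.5,0.5,0.5,0.5,0.5,0.5,0.5]}' 40 >/dev/null
python3 - <<'E'
from h import *
units((.6654,.0969,.203),np.radians(24.7))
c,im=shot('wrist','w3.png')
E
```

```text
t 5.9 tcp [0.6652 0.0973 0.2617] open 0.043 F [-0.9 -0.6  0.4] q [0.15 0.43 0.43 1.57 0.   1.28]
tooly yaw 0.433 tilt z [-0. -0. -1.]
offset units [-0.01  0.    1.96]
dr z units 0.02
```

View pics/w3.png

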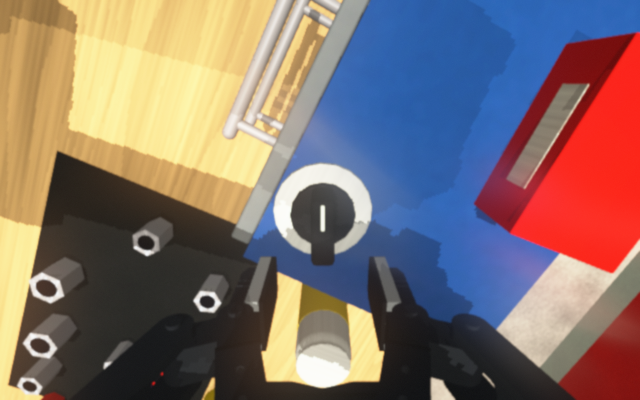

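The bar stands upright in the image at x≈322, centred between the fingers. I'll descend, grip and turn anticlockwise.

```bash
python3 -m handwheel '{"offset":[[0,0,0.7],[0,0,0.65],[0,0,0.6],[0,0,0],[0,0,0],[0,0,0],[0,0,0],[0,0,0]],"dr":[[0,0,0],[0,0,0],[0,0,0],[0,0,0],[0,0,0],[0,0,0],[0,0,0],[0,0,0]],"hand":[0.5,0.5,0.5,0,0,0,0,0]}' 60
python3 -m handwheel '{"offset":[[0,0,0],[0,0,0],[0,0,0],[0,0,0],[0,0,0],[0,0,0],[0,0,0],[0,0,0]],"dr":[[0,0,-0.8],[0,0,-0.8],[0,0,-0.8],[0,0,-0.8],[0,0,-0.8],[0,0,-0.8],[0,0,-0.8],[0,0,-0.8]],"hand":[0,0,0,0,0,0,0,0]}'
python3 -c "
from h import *
units(None);print(get_state()['ft_torque'])"
```

```text
t: 6.75
tcp_pos: [0.6655, 0.0972, 0.2043]
orientation: [1.691, 2.647, 0.001]
force: [-4.6, -1.0, 5.3]
opening: 0.0125
finger_force: 61.0
t: 7.55
tcp_pos: [0.6659, 0.0977, 0.2044]
orientation: [0.767, 3.045, 0.002]
force: [-2.6, -0.0, 3.7]
opening: 0.0126
finger_force: 60.9
t 7.5 tcp [0.6659 0.0977 0.2044] open 0.0126 F [-2.6 -0.   3.7] q [0.15 0.41 0.28 1.43 0.   0.64]
tooly yaw 1.077 tilt z [ 0.002  0.001 -1.   ]
[ 0.12133374  0.63593636 -0.02754121]
```

```bash
python3 -m handwheel '{"offset":[[0,0,0],[0,0,0],[0,0,0],[0,0,0],[0,0,0],[0,0,0],[0,0,0],[0,0,0],[0,0,0]],"dr":[[0,0,-0.8],[0,0,-0.8],[0,0,-0.8],[0,0,-0.8],[0,0,-0.6],[0,0,-0.4],[0,0,-0.4],[0,0,-0.3],[0,0,0]],"hand":[0,0,0,0,0,0,0,0,0]}'
python3 -c "
from h import *
units(None);print(get_state()['ft_torque'])"
```

```text
t: 8.45
tcp_pos: [0.6659, 0.0981, 0.2043]
orientation: [0.013, 3.139, 0.003]
force: [-2.7, 3.1, 6.2]
opening: 0.0129
finger_force: 65.8
t 8.4 tcp [0.6659 0.0981 0.2043] open 0.0129 F [-2.7  3.1  6.2] q [0.15 0.41 0.28 1.43 0.   0.15]
tooly yaw 1.562 tilt z [ 0.002  0.002 -1.   ]
[ 0.58054636  0.76677441 -1.26809984]
```

Torque has built up, so the knob is at its stop. I'll release, rise and check it, and triangulate the handle as well.

```bash
python3 -m handwheel '{"offset":[[0,0,0],[0,0,0],[0,0,0],[0,0,-0.7],[0,0,-0.9],[0,0,-0.9],[0,0,-0.9],[0,0,0]],"dr":[[0,0,0],[0,0,0],[0,0,0],[0,0,0],[0,0,0],[0,0,0],[0,0,0],[0,0,0]],"hand":[0.5,0.5,0.5,0.5,0.5,0.5,0.5,0.5]}' >/dev/null
python3 - <<'E'
from h import *
units((.583,.19,.23),-.035); c,im=shot('wrist','w4.png'); np.savez('w4.npz',**c)
c2=dict(np.load('w2.npz'))
print(tri([(c2,(283.5,173)),(get_calibration('side'),(319,211.5))]))
E
```

```text
t 9.2 tcp [0.6665 0.0974 0.3088] open 0.0428 F [-0.7  0.5  0.5] q [ 0.15  0.45  0.57  1.68 -0.    0.15]
tooly yaw 1.564 tilt z [ 0.006  0.001 -1.   ]
offset units [2.82 3.06 2.61]
dr z units -15.42
(array([0.57772543, 0.09323805, 0.07882747]), [array([1.2, 0.3]), array([-0.5, -0. ])])
```

View pics/w4.png

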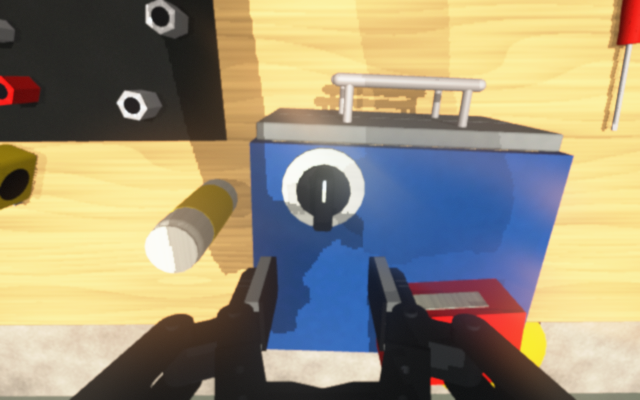

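The pointer now points straight at the front edge, so the knob is unlocked. The top handle bar is at (337,80) to (481,85). My side-view point was the lower handle, so I'll redo the triangulation.

```bash
python3 - <<'E'
from h import *
c2=dict(np.load('w2.npz'));c4=dict(np.load('w4.npz'));cs=get_calibration('side')
print(tri([(c2,(283.5,173)),(c4,(336,79.5)),(cs,(318.8,190.5))]))
print(tri([(c2,(306,41)),(c4,(482,84.5)),(cs,(318,171))]))
for X in [(.583,.1715,.142)]: print(proj(c2,X),proj(c4,X))
E
```

```text
(array([0.58054047, 0.11023038, 0.14323759]), [array([-0.6,  0.8]), array([1.2, 0.2]), array([0.1, 0.1])])
(array([0.5867702 , 0.23327229, 0.14157506]), [array([ 1.3, -0.8]), array([-2.2,  1.8]), array([-0.8, -0.2])])
[293.71912837 111.066952  ] [408.5527199   82.19028229]
```

```bash
python3 -m handwheel '{"offset":[[0.68,0.77,0],[0.68,0.77,0],[0.68,0.77,0],[0.68,0.77,0],[0,0,0],[0,0,0],[0,0,0],[0,0,0],[0,0,0],[0,0,0],[0,0,0],[0,0,0]],"dr":[[0,0,0],[0,0,0],[0,0,0],[0,0,0],[0,0,1],[0,0,1],[0,0,1],[0,0,1],[0,0,1],[0,0,1],[0,0,1],[0,0,1]],"hand":[0.3,0.3,0.3,0.3,0.3,0.3,0.3,0.3,0.3,0.3,0.3,0.3]}' >/dev/null
python3 -m handwheel '{"offset":[[0,0,0],[0,0,0],[0,0,0],[0,0,0],[0,0,0],[0,0,0],[0,0,0],[0,0,0],[0,0,0.9],[0,0,0.9],[0,0,0.9],[0,0,0]],"dr":[[0,0,1],[0,0,1],[0,0,1],[0,0,1],[0,0,1],[0,0,1],[0,0,1],[0,0,1],[0,0,0],[0,0,0],[0,0,0],[0,0,0]],"hand":[0.3,0.3,0.3,0.3,0.3,0.3,0.3,0.3,0.3,0.3,0.3,0.3]}' >/dev/null
python3 -c "
from h import *
units((.5842,.19,.125),-.04); shot('wrist','w5.png')"
```

```text
t 11.7 tcp [0.5821 0.1895 0.2182] open 0.0254 F [-0.9  0.2 -0.2] q [ 0.31  0.3   0.15  1.43 -0.    1.92]
tooly yaw -0.036 tilt z [-0.008 -0.003 -1.   ]
offset units [0.03 0.09 3.11]
dr z units 0.04
```

View pics/w5.png

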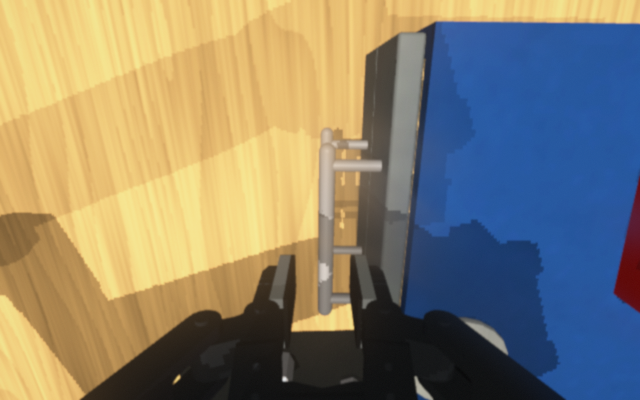

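The bar lies at x≈325 between the fingers (290 to 355). I'll descend and close.

```bash
python3 -m handwheel '{"offset":[[0,0.08,0.8],[0,0,0.8],[0,0,0.75],[0,0,0.75],[0,0,0],[0,0,0],[0,0,0],[0,0,0],[0,0,0]],"dr":[[0,0,0],[0,0,0],[0,0,0],[0,0,0],[0,0,0],[0,0,0],[0,0,0],[0,0,0],[0,0,0]],"hand":[0.3,0.3,0.3,0.3,0.3,0,0,0,0]}' 60
python3 -c "
from h import *
units((.434,.196,.125))"
```

```text
t: 12.65
tcp_pos: [0.5841, 0.1903, 0.1317]
orientation: [-2.258, -2.179, 0.006]
force: [-10.5, 0.3, -1.9]
opening: 0.0086
finger_force: 58.5
t 12.7 tcp [0.5841 0.1903 0.1317] open 0.0086 F [-10.5   0.3  -1.9] q [ 0.31  0.31 -0.02  1.24  0.    1.92]
tooly yaw -0.036 tilt z [-0.005  0.    -1.   ]
offset units [ 0.01 -5.01  0.25]
```

```bash
python3 -m handwheel '{"offset":[[0,-0.3,0],[0,-0.5,0],[0,-0.5,0],[0,-0.5,0],[0,-0.5,0],[0,-0.5,0],[0,-0.5,0],[0,-0.5,0],[0,-0.5,0],[0,-0.4,0],[0,-0.3,0],[0,0,0]],"dr":[[0,0,0],[0,0,0],[0,0,0],[0,0,0],[0,0,0],[0,0,0],[0,0,0],[0,0,0],[0,0,0],[0,0,0],[0,0,0],[0,0,0]],"hand":[0,0,0,0,0,0,0,0,0,0,0,0]}'
```

```text
t: 13.85
tcp_pos: [0.4357, 0.1972, 0.1316]
orientation: [-2.258, -2.181, -0.004]
force: [0.5, 7.2, -8.3]
opening: 0.0084
finger_force: 58.9
```

```bash
python3 -m handwheel '{"offset":[[0,0,0],[0,0,0],[0,0,0],[0,0,-0.7],[0,0,-0.9],[0,0,-0.9],[0,0,-0.9],[0,0.5,-0.9],[0,0.7,-0.9],[0,0.7,-0.9],[0,0.7,0],[0,0,0]],"dr":[[0,0,0],[0,0,0],[0,0,0],[0,0,0],[0,0,0],[0,0,0],[0,0,0],[0,0,0],[0,0,0],[0,0,0],[0,0,0],[0,0,0]],"hand":[0.3,0.3,0.3,0.3,0.3,0.3,0.3,0.3,0.3,0.3,0.3,0.3]}'
python3 -c "
from h import *
units(None); c,im=shot('wrist','w6.png');np.savez('w6.npz',**c)"
```

```text
t: 15.05
tcp_pos: [0.5174, 0.1925, 0.3141]
orientation: [2.262, 2.178, 0.002]
force: [0.2, 0.4, -0.3]
opening: 0.0256
finger_force: 0.0
t 15.1 tcp [0.5174 0.1925 0.3141] open 0.0256 F [ 0.2  0.4 -0.3] q [ 0.36  0.19  0.22  1.6  -0.    1.96]
tooly yaw -0.038 tilt z [ 0.002  0.    -1.   ]
```

View pics/w6.png

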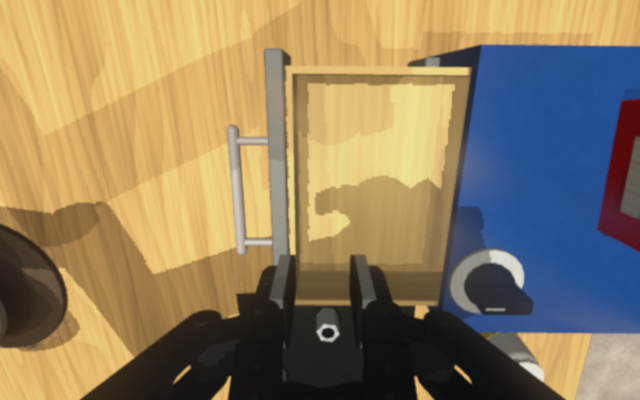

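The drawer is open: inner rim corners at about (296,75) and (293,302), cabinet edge at x≈468.

```bash
python3 - <<'E'
from h import *
c=dict(np.load('w6.npz'))
for n,p,z in[('rim FL',(296,75),.158),('rim FR',(296,302),.158),('rim rear L',(468,75),.158),('rim rear R',(440,302),.158),('floor FL',(308,84),.1),('floor rearL',(455,84),.1),('floor FR',(301,270),.1),('hL',(233,126),.142),('hR',(241,252),.142),('cab',(480,45),.18),('cab',(440,330),.18),('knob',(487,281),.18)]: print(n,onz(c,p,z).round(4))
# rim height by two views: side camera
cs,im=shot('side','s6.png')
cv2.imwrite('pics/s6c.png',cv2.resize(im[130:390,230:430],None,fx=2.2,fy=2.2,interpolation=cv2.INTER_CUBIC))
E
```

```text
rim FL [0.4991 0.283  0.158 ]
rim FR [0.4853 0.0627 0.158 ]
rim rear L [0.6408 0.2777 0.158 ]
rim rear R [0.6344 0.0569 0.158 ]
floor FL [0.5065 0.2754 0.1   ]
floor rearL [0.6521 0.2699 0.1   ]
floor FR [0.4873 0.066  0.1   ]
hL [0.4381 0.242  0.142 ]
hR [0.4305 0.1143 0.142 ]
cab [0.6387 0.2983 0.18  ]
cab [0.6285 0.0401 0.18  ]
knob [0.6684 0.0946 0.18  ]
```

View pics/s6c.png

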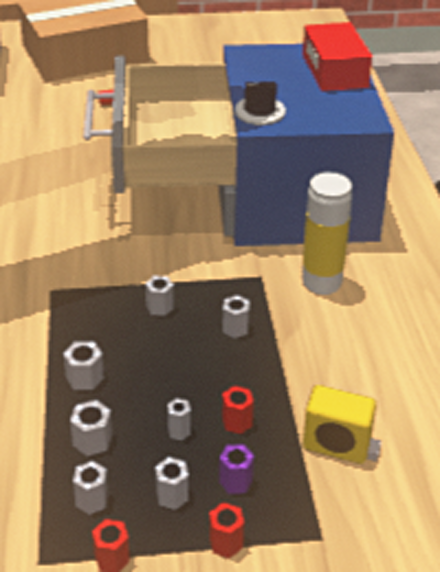

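Side view confirms that the drawer is open and the seven nuts haven't moved. Now nut B: travel over it, then re-measure before descending.

```bash
cat >> h.py <<'E'
def look(xy,z=.04,name=None):
    """re-measure the nut expected at xy; prints moves to it with a flat-to-flat yaw nearest the present one"""
    c,im=shot('wrist',name); p=proj(c,(*xy,z)); f=hexfit(c,im,p,z); print(p.round(),f)
    if f is None: return
    s=get_state();R=Ro.from_rotvec(s['orientation']).as_matrix(); y=np.degrees(np.arctan2(R[1,1],R[0,1]))
    d=(f['yaw']-y+30)%60-30; print('turn units',round(-np.radians(d)/.1,2))
    units((*f['xy'],.008))
E
python3 -m handwheel '{"offset":[[-0.89,0.03,0],[-0.89,0.03,0],[-0.89,0.03,0],[-0.89,0.03,0],[-0.89,0.03,0],[-0.89,0.03,0],[-0.89,0.03,0],[-0.89,0.03,0],[-0.89,0.03,0],[-0.89,0,0],[0,0,0]],"dr":[[0,0,0],[0,0,0],[0,0,0],[0,0,0],[0,0,0],[0,0,0],[0,0,0],[0,0,0],[0,0,0],[0,0,0],[0,0,0]],"hand":[0.65,0.65,0.65,0.65,0.65,0.65,0.65,0.65,0.65,0.65,0.65]}' >/dev/null
python3 -m handwheel '{"offset":[[0,0,0],[0,0,0],[0,0,0.9],[0,0,0.9],[0,0,0.9],[0,0,0.9],[0,0,0]],"dr":[[0,0,-0.9],[0,0,-0.9],[0,0,-0.9],[0,0,-0.9],[0,0,0],[0,0,0],[0,0,0]],"hand":[0.65,0.65,0.65,0.65,0.65,0.65,0.65]}'
python3 - <<'E'
from h import *
look((.515,-.0753),name='w7.png')
c=dict(np.load('w6.npz')); print('rim FL 2-view',tri([(c,(296,75)),(get_calibration('side'),(289.5,160.5))]))
E
```

```text
t: 16.95
tcp_pos: [0.5107, -0.073, 0.2024]
orientation: [-1.829, -2.547, 0.004]
force: [-0.8, -0.1, 0.0]
opening: 0.0557
finger_force: 0.0
[327. 183.] {'thr': 175, 'xy': array([ 0.5154, -0.076 ]), 'w': array([30.2, 30.5, 30.5]), 'yaw': np.int64(19), 'corner': np.float64(34.2), 'area_w': 30.2}
turn units -0.07
t 17.0 tcp [ 0.5117 -0.0733  0.2047] open 0.0555 F [ 0.3 -0.3  0.8] q [-0.14  0.11 -0.11  1.35  0.    1.1 ]
tooly yaw 0.325 tilt z [-0.003  0.001 -1.   ]
offset units [-0.14  0.11  6.56]
rim FL 2-view (array([0.49938375, 0.28298947, 0.15704798]), [array([0.4, 0. ]), array([-0.1, -0. ])])
```

```bash
python3 -m handwheel '{"offset":[[-0.14,0.11,0.9],[0,0,0.9],[0,0,0.9],[0,0,0.9],[0,0,0.9],[0,0,0.9],[0,0,0.75],[0,0,0.4],[0,0,0],[0,0,0],[0,0,0],[0,0,0]],"dr":[[0,0,0],[0,0,0],[0,0,0],[0,0,0],[0,0,0],[0,0,0],[0,0,0],[0,0,0],[0,0,0],[0,0,0],[0,0,0],[0,0,0]],"hand":[0.65,0.65,0.65,0.65,0.65,0.65,0.65,0.65,0.65,0,0,0]}' 60
python3 -m handwheel '{"offset":[[0,0,0],[0,0,-0.7],[0,0,-0.9],[0,0,-0.9],[0,0,-0.9],[0,0,-0.9],[0,0,-0.9],[0,0,-0.9],[0,0,-0.9]],"dr":[[0,0,0],[0,0,0],[0,0,0],[0,0,0],[0,0,0],[0,0,0],[0,0,0],[0,0,0],[0,0,0]],"hand":[0,0,0,0,0,0,0,0,0]}'
python3 -c "
from h import *
units((.5634,.2458,.23),-.04)"
```

```text
t: 18.2
tcp_pos: [0.5194, -0.0774, 0.0112]
orientation: [1.832, 2.548, 0.002]
force: [-0.0, 0.0, 6.3]
opening: 0.0289
finger_force: 59.9
t: 19.1
tcp_pos: [0.5177, -0.0772, 0.221]
orientation: [1.834, 2.55, 0.001]
force: [0.8, -0.4, -1.3]
opening: 0.0291
finger_force: 64.0
t 19.1 tcp [ 0.5177 -0.0772  0.221 ] open 0.0291 F [ 0.8 -0.4 -1.3] q [-0.15  0.12 -0.07  1.38  0.    1.1 ]
tooly yaw 0.324 tilt z [ 0.001 -0.    -1.   ]
offset units [ 9.72  4.87 -0.3 ]
dr z units 3.64
```

```bash
python3 -m handwheel '{"offset":[[0.88,0.44,0],[0.88,0.44,0],[0.88,0.44,0],[0.88,0.44,0],[0.88,0.44,0],[0.88,0.44,0],[0.88,0.44,0],[0.88,0.44,0],[0.88,0.44,0],[0.88,0.44,0],[0.88,0.44,0],[0,0,0]],"dr":[[0,0,0],[0,0,0],[0,0,0],[0,0,0],[0,0,0],[0,0,0],[0,0,0],[0,0,0],[0,0,0],[0,0,0],[0,0,0],[0,0,0.9]],"hand":[0,0,0,0,0,0,0,0,0,0,0,0]}' >/dev/null
python3 -m handwheel '{"offset":[[0,0,0],[0,0,0],[0,0,0],[0,0,0.8],[0,0,0.8],[0,0,0]],"dr":[[0,0,0.9],[0,0,0.9],[0,0,0.9],[0,0,0],[0,0,0],[0,0,0]],"hand":[0,0,0,0,0,0]}'
python3 -c "
from h import *
units((.5634,.2458,.112),-.04)"
```

```text
t: 20.9
tcp_pos: [0.5614, 0.2435, 0.1683]
orientation: [-2.26, -2.18, 0.008]
force: [-0.7, 0.3, -1.9]
opening: 0.0287
finger_force: 64.3
t 20.9 tcp [0.5614 0.2435 0.1683] open 0.0287 F [-0.7  0.3 -1.9] q [0.41 0.3  0.04 1.32 0.   2.02]
tooly yaw -0.036 tilt z [-0.005 -0.002 -1.   ]
offset units [0.08 0.07 1.88]
dr z units 0.04
```

```bash
python3 -m handwheel '{"offset":[[0,0.05,0.6],[0,0,0.6],[0,0,0.4],[0,0,0.25],[0,0,0],[0,0,0],[0,0,0],[0,0,0],[0,0,0]],"dr":[[0,0,0],[0,0,0],[0,0,0],[0,0,0],[0,0,0],[0,0,0],[0,0,0],[0,0,0],[0,0,0]],"hand":[0,0,0,0,0,0,0.55,0.55,0.55]}'
python3 -m handwheel '{"offset":[[0,0,-0.5],[0,0,-0.9],[0,0,-0.9],[0,0,-0.9],[0,0,-0.9],[0,0,-0.9],[0,0,0]],"dr":[[0,0,0],[0,0,0],[0,0,0],[0,0,0],[0,0,0],[0,0,0],[0,0,0]],"hand":[0.55,0.55,0.55,0.65,0.65,0.65,0.65]}'
python3 -c "
from h import *
units((.6067,-.1233,.25),np.radians(-12)); shot('wrist','w8.png')"
```

```text
t: 21.8
tcp_pos: [0.5649, 0.2444, 0.1165]
orientation: [2.261, 2.181, 0.002]
force: [-0.7, 0.0, 0.8]
opening: 0.0473
finger_force: 0.0
t: 22.5
tcp_pos: [0.5658, 0.2448, 0.2704]
orientation: [2.259, 2.179, 0.01]
force: [1.6, -0.5, -0.2]
opening: 0.0556
finger_force: 0.0
t 22.5 tcp [0.5658 0.2448 0.2704] open 0.0556 F [ 1.6 -0.5 -0.2] q [ 0.41  0.3   0.27  1.53 -0.    2.02]
tooly yaw -0.036 tilt z [ 0.006  0.003 -1.   ]
offset units [-12.21   1.8    0.65]
dr z units 1.73
```

View pics/w8.png

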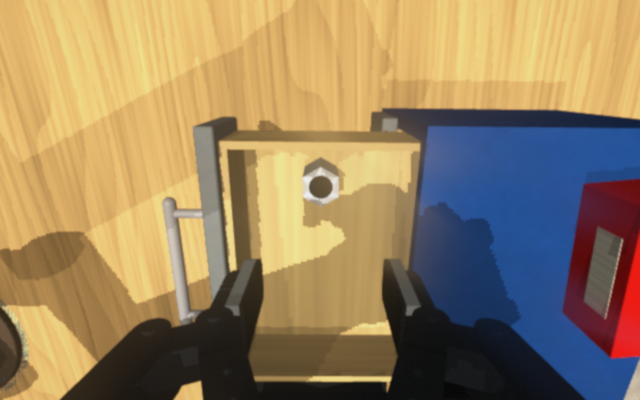

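The first nut stands in the drawer at (321,183). Next is nut A.

```bash
python3 -m handwheel '{"offset":[[-1,0.15,0],[-1,0.15,0],[-1,0.15,0],[-1,0.15,0],[-1,0.15,0],[-1,0.15,0],[-1,0.15,0],[-1,0.15,0],[-1,0.15,0],[-1,0.15,0],[-1,0.15,0],[-1,0.15,0]],"dr":[[0,0,0],[0,0,0],[0,0,0],[0,0,0],[0,0,0],[0,0,0],[0,0,0],[0,0,0],[0,0,0],[0,0,0],[0,0,0],[0,0,0]],"hand":[0.65,0.65,0.65,0.65,0.65,0.65,0.65,0.65,0.65,0.65,0.65,0.65]}' >/dev/null
python3 -m handwheel '{"offset":[[-0.2,0,0],[0,0,0],[0,0,0.9],[0,0,0.9],[0,0,0]],"dr":[[0,0,0.87],[0,0,0.87],[0,0,0],[0,0,0],[0,0,0]],"hand":[0.65,0.65,0.65,0.65,0.65]}' >/dev/null
python3 -c "
from h import *
look((.6067,-.1233),name='w9.png')"
```

```text
[328. 176.] {'thr': 174, 'xy': array([ 0.6068, -0.1237]), 'w': array([30.2, 30.2, 30.1]), 'yaw': np.int64(48), 'corner': np.float64(33.1), 'area_w': 29.4}
turn units -0.01
t 24.3 tcp [ 0.6038 -0.1232  0.2092] open 0.0558 F [0.3 0.3 1.5] q [-0.2   0.31  0.14  1.41  0.    1.58]
tooly yaw -0.21 tilt z [-0.005  0.001 -1.   ]
offset units [0.01 0.14 6.7 ]
```

```bash
python3 -m handwheel '{"offset":[[0,0.05,0.9],[0,0,0.9],[0,0,0.9],[0,0,0.9],[0,0,0.9],[0,0,0.9],[0,0,0.8],[0,0,0.4],[0,0,0],[0,0,0],[0,0,0],[0,0,0]],"dr":[[0,0,0],[0,0,0],[0,0,0],[0,0,0],[0,0,0],[0,0,0],[0,0,0],[0,0,0],[0,0,0],[0,0,0],[0,0,0],[0,0,0]],"hand":[0.65,0.65,0.65,0.65,0.65,0.65,0.65,0.65,0.65,0,0,0]}' 60
python3 -m handwheel '{"offset":[[0,0,0],[0,0,-0.7],[0,0,-0.9],[0,0,-0.9],[0,0,-0.9],[0,0,-0.9],[0,0,-0.9],[0,0,-0.9],[0,0,-0.9],[0,0,0]],"dr":[[0,0,0],[0,0,0],[0,0,0],[0,0,0],[0,0,0],[0,0,0],[0,0,0],[0,0,0],[0,0,0],[0,0,0]],"hand":[0,0,0,0,0,0,0,0,0,0]}'
python3 -c "
from h import *
units((.5611,.1959,.23),-.04)"
```

```text
t: 25.5
tcp_pos: [0.6082, -0.1241, 0.0159]
orientation: [2.44, 1.975, 0.003]
force: [0.6, -0.1, 4.5]
opening: 0.0289
finger_force: 60.0
t: 26.5
tcp_pos: [0.6083, -0.1241, 0.2283]
orientation: [2.438, 1.973, 0.007]
force: [1.3, -0.2, -1.7]
opening: 0.0292
finger_force: 59.6
t 26.5 tcp [ 0.6083 -0.1241  0.2283] open 0.0292 F [ 1.3 -0.2 -1.7] q [-0.2   0.31  0.18  1.44 -0.    1.58]
tooly yaw -0.21 tilt z [ 0.007 -0.001 -1.   ]
offset units [10.1  -3.76 -0.08]
dr z units -1.7
```

```bash
python3 -m handwheel '{"offset":[[0.92,-0.34,0],[0.92,-0.34,0],[0.92,-0.34,0],[0.92,-0.34,0],[0.92,-0.34,0],[0.92,-0.34,0],[0.92,-0.34,0],[0.92,-0.34,0],[0.92,-0.34,0],[0.92,-0.34,0],[0.9,-0.34,0],[0,0,0]],"dr":[[0,0,0],[0,0,0],[0,0,0],[0,0,0],[0,0,0],[0,0,0],[0,0,0],[0,0,0],[0,0,0],[0,0,0],[0,0,0],[0,0,-0.85]],"hand":[0,0,0,0,0,0,0,0,0,0,0,0]}' >/dev/null
python3 -m handwheel '{"offset":[[0,0,0],[0,0,0.8],[0,0,0.8],[0,0,0],[0,0,0]],"dr":[[0,0,-0.85],[0,0,0],[0,0,0],[0,0,0],[0,0,0]],"hand":[0,0,0,0,0]}'
python3 -c "
from h import *
units((.5611,.1959,.117),-.04)"
```

```text
t: 28.2
tcp_pos: [0.5596, 0.1957, 0.1752]
orientation: [-2.265, -2.176, 0.003]
force: [-0.2, -0.1, -1.3]
opening: 0.0287
finger_force: 59.6
t 28.2 tcp [0.5596 0.1957 0.1752] open 0.0287 F [-0.2 -0.1 -1.3] q [ 0.34  0.26  0.    1.31 -0.    1.95]
tooly yaw -0.04 tilt z [-0.002 -0.001 -1.   ]
offset units [0.01 0.05 1.94]
dr z units 0.0
```

```bash
python3 -m handwheel '{"offset":[[0,0.03,0.6],[0,0,0.6],[0,0,0.45],[0,0,0.25],[0,0,0],[0,0,0],[0,0,0],[0,0,0],[0,0,0]],"dr":[[0,0,0],[0,0,0],[0,0,0],[0,0,0],[0,0,0],[0,0,0],[0,0,0],[0,0,0],[0,0,0]],"hand":[0,0,0,0,0,0,0.55,0.55,0.55]}'
python3 -m handwheel '{"offset":[[0,0,-0.5],[0,0,-0.9],[0,0,-0.9],[0,0,-0.9],[0,0,-0.9],[0,0,-0.7],[0,0,0]],"dr":[[0,0,0],[0,0,0],[0,0,0],[0,0,0],[0,0,0],[0,0,0],[0,0,0]],"hand":[0.55,0.55,0.55,0.65,0.65,0.65,0.65]}'
python3 -c "
from h import *
units((.5093,-.3632,.25),np.radians(6)); c,im=shot('wrist','w10.png');np.savez('w10.npz',**c)
for xy in((.5634,.2458),(.5611,.1959)): print(hexfit(c,im,proj(c,(*xy,.14)),.14))"
```

```text
t: 29.1
tcp_pos: [0.5616, 0.196, 0.1196]
orientation: [2.265, 2.176, 0.002]
force: [-1.0, 0.6, -0.5]
opening: 0.047
finger_force: 0.0
t: 29.8
tcp_pos: [0.5623, 0.1963, 0.2665]
orientation: [2.264, 2.175, 0.009]
force: [0.9, 0.2, 0.0]
opening: 0.0553
finger_force: 0.0
t 29.8 tcp [0.5623 0.1963 0.2665] open 0.0553 F [0.9 0.2 0. ] q [0.34 0.26 0.2  1.51 0.   1.95]
tooly yaw -0.04 tilt z [ 0.006  0.002 -1.   ]
offset units [-18.71  -1.02   0.5 ]
dr z units -1.45
{'thr': 161, 'xy': array([0.5629, 0.2455]), 'w': array([52. , 37.9, 51.7]), 'yaw': np.int64(28), 'corner': np.float64(48.8), 'area_w': 40.7}
{'thr': 168, 'xy': array([0.5597, 0.1981]), 'w': array([57.3, 47.9, 41.1]), 'yaw': np.int64(56), 'corner': np.float64(51.0), 'area_w': 42.3}
```

```bash
python3 -m handwheel '{"offset":[[-0.98,-0.05,0],[-0.98,-0.05,0],[-0.98,-0.05,0],[-0.98,-0.05,0],[-0.98,-0.05,0],[-0.98,-0.05,0],[-0.98,-0.05,0],[-0.98,-0.05,0],[-0.98,-0.05,0],[-0.98,-0.05,0],[-0.98,-0.05,0],[-0.98,-0.05,0]],"dr":[[0,0,0],[0,0,0],[0,0,0],[0,0,0],[0,0,0],[0,0,0],[0,0,0],[0,0,0],[0,0,0],[0,0,0],[0,0,0],[0,0,0]],"hand":[0.65,0.65,0.65,0.65,0.65,0.65,0.65,0.65,0.65,0.65,0.65,0.65]}' >/dev/null
python3 -m handwheel '{"offset":[[-0.98,-0.05,0],[-0.98,-0.05,0],[-0.98,-0.05,0],[-0.98,-0.05,0],[-0.98,-0.05,0],[-0.98,-0.05,0],[-0.98,-0.05,0],[0,0,0],[0,0,0],[0,0,0.9],[0,0,0.9],[0,0,0]],"dr":[[0,0,0],[0,0,0],[0,0,0],[0,0,0],[0,0,0],[0,0,0],[0,0,0],[0,0,-0.7],[0,0,-0.7],[0,0,0],[0,0,0],[0,0,0]],"hand":[0.65,0.65,0.65,0.65,0.65,0.65,0.65,0.65,0.65,0.65,0.65,0.65]}' >/dev/null
python3 -c "
from h import *
look((.5093,-.3632),name='w11.png')"
```

```text
[325. 183.] {'thr': 109, 'xy': array([ 0.5098, -0.3629]), 'w': array([29.6, 29.8, 29.9]), 'yaw': np.int64(6), 'corner': np.float64(33.6), 'area_w': 29.7}
turn units -0.05
t 32.3 tcp [ 0.509  -0.3601  0.2059] open 0.0554 F [-0.6 -0.3  1.3] q [-0.62  0.32  0.15  1.41  0.    0.86]
tooly yaw 0.1 tilt z [-0.005  0.003 -1.   ]
offset units [-0.12  0.05  6.6 ]
```

```bash
python3 -c "
from h import *
c=dict(np.load('w1.npz'))
for p in((378,165),(430,193),(470,220)): print(onz(c,p,.04).round(3))
c,im=shot('wrist');P=[(320,183)]
hsv=cv2.cvtColor(im,cv2.COLOR_BGR2HSV);m=((hsv[:,:,1]>120)&((hsv[:,:,0]>125))&(hsv[:,:,2]>60)).astype(np.uint8)
n,l,st,ce=cv2.connectedComponentsWithStats(m)
print([(ce[i].round(),onz(c,ce[i],.03).round(3),st[i,4]) for i in range(1,n) if st[i,4]>150])"
```

```text
[ 0.592 -0.272  0.04 ]
[ 0.579 -0.351  0.04 ]
[ 0.562 -0.419  0.04 ]
[(array([395., 171.]), array([ 0.577, -0.349,  0.03 ]), np.int32(837))]
```

```bash
python3 -m handwheel '{"offset":[[-0.06,0,0.9],[0,0,0.9],[0,0,0.9],[0,0,0.9],[0,0,0.9],[0,0,0.9],[0,0,0.7],[0,0,0.4],[0,0,0],[0,0,0],[0,0,0],[0,0,0]],"dr":[[0,0,0],[0,0,0],[0,0,0],[0,0,0],[0,0,0],[0,0,0],[0,0,0],[0,0,0],[0,0,0],[0,0,0],[0,0,0],[0,0,0]],"hand":[0.52,0.52,0.52,0.52,0.52,0.52,0.52,0.52,0.52,0,0,0]}' 60
python3 -m handwheel '{"offset":[[0,0,0],[0,0,-0.7],[0,0,-0.9],[0,0,-0.9],[0,0,-0.9],[0,0,-0.9],[0,0,-0.9],[0,0,-0.9],[0,0,-0.9],[0,0,0]],"dr":[[0,0,0],[0,0,0],[0,0,0],[0,0,0],[0,0,0],[0,0,0],[0,0,0],[0,0,0],[0,0,0],[0,0,0]],"hand":[0,0,0,0,0,0,0,0,0,0]}'
python3 -c "
from h import *
units((.5589,.1459,.23),-.04)"
```

```text
t: 33.55
tcp_pos: [0.5115, -0.3636, 0.0155]
orientation: [2.106, 2.328, 0.0]
force: [-0.6, -0.5, 4.4]
opening: 0.0287
finger_force: 60.7
t: 34.55
tcp_pos: [0.5117, -0.3637, 0.228]
orientation: [2.103, 2.325, 0.001]
force: [0.0, 0.2, -0.6]
opening: 0.0291
finger_force: 60.2
t 34.5 tcp [ 0.5117 -0.3637  0.228 ] open 0.0291 F [ 0.   0.2 -0.6] q [-0.62  0.32  0.2   1.44  0.    0.85]
tooly yaw 0.1 tilt z [ 0.005 -0.004 -1.   ]
offset units [16.75  3.26 -0.12]
dr z units 1.4
```

```bash
python3 -m handwheel '{"offset":[[0.98,0.19,0],[0.98,0.19,0],[0.98,0.19,0],[0.98,0.19,0],[0.98,0.19,0],[0.98,0.19,0],[0.98,0.19,0],[0.98,0.19,0],[0.98,0.19,0],[0.98,0.19,0],[0.98,0.19,0],[0.98,0.19,0]],"dr":[[0,0,0],[0,0,0],[0,0,0],[0,0,0],[0,0,0],[0,0,0],[0,0,0],[0,0,0],[0,0,0],[0,0,0],[0,0,0],[0,0,0]],"hand":[0,0,0,0,0,0,0,0,0,0,0,0]}'
python3 -m handwheel '{"offset":[[0.98,0.19,0],[0.98,0.19,0],[0.98,0.19,0],[0.98,0.19,0],[0.98,0.19,0],[0,0,0],[0,0,0],[0,0,0.8],[0,0,0.8],[0,0,0],[0,0,0]],"dr":[[0,0,0],[0,0,0],[0,0,0],[0,0,0],[0,0,0],[0,0,0.7],[0,0,0.7],[0,0,0],[0,0,0],[0,0,0],[0,0,0]],"hand":[0,0,0,0,0,0,0,0,0,0,0]}'
python3 -c "
from h import *
units((.5589,.1459,.117),-.04)"
```

```text
t: 35.75
tcp_pos: [0.5428, -0.0038, 0.2225]
orientation: [-2.107, -2.329, 0.002]
force: [-0.5, 0.6, -1.4]
opening: 0.0287
finger_force: 60.1
t: 36.85
tcp_pos: [0.5564, 0.1439, 0.1751]
orientation: [-2.265, -2.176, 0.003]
force: [0.3, 1.3, -1.0]
opening: 0.0292
finger_force: 60.0
t 36.9 tcp [0.5564 0.1439 0.1751] open 0.0292 F [ 0.3  1.3 -1. ] q [ 0.25  0.23 -0.04  1.31 -0.    1.86]
tooly yaw -0.04 tilt z [-0.002 -0.001 -1.   ]
offset units [0.07 0.09 1.94]
dr z units 0.0
```

```bash
python3 -m handwheel '{"offset":[[0.05,0.05,0.6],[0,0,0.6],[0,0,0.45],[0,0,0.25],[0,0,0],[0,0,0],[0,0,0],[0,0,0],[0,0,0]],"dr":[[0,0,0],[0,0,0],[0,0,0],[0,0,0],[0,0,0],[0,0,0],[0,0,0],[0,0,0],[0,0,0]],"hand":[0,0,0,0,0,0,0.55,0.55,0.55]}'
python3 -m handwheel '{"offset":[[0,0,-0.5],[0,0,-0.9],[0,0,-0.9],[0,0,-0.9],[0,0,-0.9],[0,0,-0.7],[0,0,0]],"dr":[[0,0,0],[0,0,0],[0,0,0],[0,0,0],[0,0,0],[0,0,0],[0,0,0]],"hand":[0.55,0.55,0.55,0.65,0.65,0.65,0.65]}'
python3 -c "
from h import *
units((.4262,-.3601,.25),np.radians(-9))"
```

```text
t: 37.75
tcp_pos: [0.559, 0.1456, 0.1195]
orientation: [2.265, 2.176, 0.002]
force: [0.4, -0.6, 0.3]
opening: 0.0471
finger_force: 0.0
t: 38.45
tcp_pos: [0.5598, 0.1458, 0.2664]
orientation: [2.263, 2.175, 0.008]
force: [-0.7, 0.3, 0.4]
opening: 0.0556
finger_force: 0.0
t 38.5 tcp [0.5598 0.1458 0.2664] open 0.0556 F [-0.7  0.3  0.4] q [ 0.25  0.23  0.16  1.5  -0.    1.87]
tooly yaw -0.04 tilt z [ 0.006  0.001 -1.   ]
offset units [-17.03  -3.78   0.5 ]
dr z units 1.17
```

```bash
python3 -m handwheel '{"offset":[[-1,-0.22,0],[-1,-0.22,0],[-1,-0.22,0],[-1,-0.22,0],[-1,-0.22,0],[-1,-0.22,0],[-1,-0.22,0],[-1,-0.22,0],[-1,-0.22,0],[-1,-0.22,0],[-1,-0.22,0],[-1,-0.22,0]],"dr":[[0,0,0],[0,0,0],[0,0,0],[0,0,0],[0,0,0],[0,0,0],[0,0,0],[0,0,0],[0,0,0],[0,0,0],[0,0,0],[0,0,0]],"hand":[0.65,0.65,0.65,0.65,0.65,0.65,0.65,0.65,0.65,0.65,0.65,0.65]}' >/dev/null
python3 -m handwheel '{"offset":[[-1,-0.22,0],[-1,-0.22,0],[-1,-0.22,0],[-1,-0.22,0],[-1,-0.22,0],[0,0,0],[0,0,0],[0,0,0.9],[0,0,0.9],[0,0,0],[0,0,0]],"dr":[[0,0,0],[0,0,0],[0,0,0],[0,0,0],[0,0,0],[0,0,0.58],[0,0,0.58],[0,0,0],[0,0,0],[0,0,0],[0,0,0]],"hand":[0.52,0.52,0.52,0.52,0.52,0.52,0.52,0.52,0.52,0.52,0.52]}' >/dev/null
python3 -c "
from h import *
look((.4262,-.3601),name='w12.png')"
```

```text
[324. 177.] {'thr': 135, 'xy': array([ 0.4271, -0.3597]), 'w': array([29.6, 29.9, 29.6]), 'yaw': np.int64(50), 'corner': np.float64(33.2), 'area_w': 29.5}
turn units 0.19
t 40.8 tcp [ 0.4262 -0.3596  0.2095] open 0.0443 F [-0.3  0.6  0.6] q [-0.7   0.19 -0.01  1.37  0.    1.03]
tooly yaw -0.156 tilt z [ 0. -0. -1.]
offset units [0.   0.03 6.72]
```

```bash
python3 -m handwheel '{"offset":[[0,0.03,0.9],[0,0,0.9],[0,0,0.9],[0,0,0.9],[0,0,0.9],[0,0,0.9],[0,0,0.75],[0,0,0.4],[0,0,0],[0,0,0],[0,0,0],[0,0,0]],"dr":[[0,0,0],[0,0,0],[0,0,0],[0,0,0],[0,0,0],[0,0,0],[0,0,0],[0,0,0],[0,0,0],[0,0,0],[0,0,0],[0,0,0]],"hand":[0.52,0.52,0.52,0.52,0.52,0.52,0.52,0.52,0.52,0,0,0]}' 60
python3 -m handwheel '{"offset":[[0,0,0],[0,0,-0.7],[0,0,-0.9],[0,0,-0.9],[0,0,-0.9],[0,0,-0.9],[0,0,-0.9],[0,0,-0.9],[0,0,-0.9],[0,0,0]],"dr":[[0,0,0],[0,0,0],[0,0,0],[0,0,0],[0,0,0],[0,0,0],[0,0,0],[0,0,0],[0,0,0],[0,0,0]],"hand":[0,0,0,0,0,0,0,0,0,0]}'
python3 -c "
from h import *
units((.5566,.096,.23),-.04)"
```

```text
t: 42.0
tcp_pos: [0.428, -0.3606, 0.014]
orientation: [2.386, 2.04, 0.001]
force: [-0.8, -0.1, 4.8]
opening: 0.0289
finger_force: 60.2
t: 43.0
tcp_pos: [0.4281, -0.3607, 0.2264]
orientation: [2.383, 2.037, 0.002]
force: [0.4, -1.4, -1.2]
opening: 0.0292
finger_force: 59.7
t 43.0 tcp [ 0.4281 -0.3607  0.2264] open 0.0292 F [ 0.4 -1.4 -1.2] q [-0.7   0.19  0.02  1.4  -0.    1.03]
tooly yaw -0.156 tilt z [ 0.005 -0.004 -1.   ]
offset units [15.7   1.87 -0.16]
dr z units -1.16
```

```bash
python3 -m handwheel '{"offset":[[0.98,0.12,0],[0.98,0.12,0],[0.98,0.12,0],[0.98,0.12,0],[0.98,0.12,0],[0.98,0.12,0],[0.98,0.12,0],[0.98,0.12,0],[0.98,0.12,0],[0.98,0.12,0],[0.98,0.12,0],[0.98,0.12,0]],"dr":[[0,0,0],[0,0,0],[0,0,0],[0,0,0],[0,0,0],[0,0,0],[0,0,0],[0,0,0],[0,0,0],[0,0,0],[0,0,0],[0,0,0]],"hand":[0,0,0,0,0,0,0,0,0,0,0,0]}'
python3 -m handwheel '{"offset":[[0.98,0.12,0],[0.98,0.12,0],[0.98,0.12,0],[0.98,0.12,0],[0,0,0],[0,0,0],[0,0,0.8],[0,0,0.8],[0,0,0],[0,0,0]],"dr":[[0,0,0],[0,0,0],[0,0,0],[0,0,0],[0,0,-0.58],[0,0,-0.58],[0,0,0],[0,0,0],[0,0,0],[0,0,0]],"hand":[0,0,0,0,0,0,0,0,0,0]}'
python3 -c "
from h import *
units((.5566,.096,.116),-.04)"
```

```text
t: 44.2
tcp_pos: [0.5241, -0.0167, 0.2211]
orientation: [-2.387, -2.041, 0.002]
force: [0.2, -0.7, -0.6]
opening: 0.0294
finger_force: 59.6
t: 45.2
tcp_pos: [0.5563, 0.0959, 0.1736]
orientation: [-2.265, -2.176, 0.003]
force: [0.3, 0.4, -1.3]
opening: 0.029
finger_force: 59.6
t 45.2 tcp [0.5563 0.0959 0.1736] open 0.029 F [ 0.3  0.4 -1.3] q [ 0.17  0.21 -0.07  1.3  -0.    1.78]
tooly yaw -0.04 tilt z [-0.002 -0.    -1.   ]
offset units [0.01 0.01 1.92]
dr z units -0.0
```

```bash
python3 -m handwheel '{"offset":[[0,0,0.6],[0,0,0.6],[0,0,0.45],[0,0,0.25],[0,0,0],[0,0,0],[0,0,0],[0,0,0],[0,0,0]],"dr":[[0,0,0],[0,0,0],[0,0,0],[0,0,0],[0,0,0],[0,0,0],[0,0,0],[0,0,0],[0,0,0]],"hand":[0,0,0,0,0,0,0.55,0.55,0.55]}'
python3 -m handwheel '{"offset":[[0,0,-0.5],[0,0,-0.9],[0,0,-0.9],[0,0,-0.9],[0,0,-0.9],[0,0,-0.9],[0,0,-0.9],[0.8,-0.9,0],[0.8,-0.9,0],[0.8,-0.9,0],[0.8,-0.9,0],[0,0,0]],"dr":[[0,0,0],[0,0,0],[0,0,0],[0,0,0],[0,0,0],[0,0,0],[0,0,0],[0,0,0],[0,0,0],[0,0,0],[0,0,0],[0,0,0]],"hand":[0.55,0.55,0.55,0.55,0.55,0.3,0.3,0.3,0.3,0.3,0.3,0.3]}'
python3 - <<'E'
from h import *
units((.4345,.196,.2),-.04)
c,im=shot('wrist','w13.png');np.savez('w13.npz',**c)
cs,ims=shot('side','s13.png')
def darkdisc(c,im,xy,z,r=14):
    u,v=proj(c,(*xy,z)); print('pred',u.round(),v.round(),end=' ')
    if not(r<u<640-r and r<v<400-r): print('out');return
    g=cv2.cvtColor(im,cv2.COLOR_BGR2GRAY)[int(v)-r:int(v)+r+1,int(u)-r:int(u)+r+1]
    m=(g<70).astype(np.uint8); n,l,st,ce=cv2.connectedComponentsWithStats(m)
    print([(onz(c,ce[i]+[int(u)-r,int(v)-r],z).round(4)[:2],int(st[i,4])) for i in range(1,n) if st[i,4]>15])
for xy in((.5634,.2458),(.5611,.1959),(.5589,.1459),(.5566,.096)): darkdisc(c,im,xy,.14);darkdisc(cs,ims,xy,.14,8)
E
```

```text
t: 46.1
tcp_pos: [0.5574, 0.0961, 0.118]
orientation: [2.265, 2.176, 0.002]
force: [-0.6, -0.0, 0.4]
opening: 0.0464
finger_force: 0.0
t: 47.3
tcp_pos: [0.4505, 0.1983, 0.2954]
orientation: [-2.261, -2.181, -0.002]
force: [-0.5, -0.6, 0.4]
opening: 0.0255
finger_force: 0.0
t 47.3 tcp [0.4505 0.1983 0.2954] open 0.0255 F [-0.5 -0.6  0.4] q [0.41 0.07 0.04 1.54 0.   2.02]
tooly yaw -0.036 tilt z [ 0.001  0.001 -1.   ]
offset units [-0.1  -0.53  3.18]
dr z units 0.04
pred 452.0 122.0 [(array([0.5654, 0.2469]), 344)]
pred 310.0 170.0 []
pred 445.0 179.0 [(array([0.5593, 0.1895]), 22)]
pred 310.0 177.0 []
pred 438.0 229.0 []
pred 311.0 186.0 []
pred 432.0 275.0 [(array([0.5577, 0.0958]), 236)]
pred 311.0 194.0 []
```

```bash
python3 - <<'E'
from h import *
c=dict(np.load('w13.npz'));im=cv2.imread('pics/w13.png')
hsv=cv2.cvtColor(im,cv2.COLOR_BGR2HSV)
m=(hsv[:,:,1]<70).astype(np.uint8); x0,y0,x1,y1=400,90,490,300
m=m[y0:y1,x0:x1]; m=cv2.morphologyEx(m,cv2.MORPH_OPEN,np.ones((3,3),np.uint8)); n,l,st,ce=cv2.connectedComponentsWithStats(m)
for i in range(1,n):
    if st[i,4]>40: print(st[i]+[x0,y0,0,0,0],onz(c,ce[i]+[x0,y0],.13).round(3))
for v in range(110,300,6): print(v,' '.join('%3d/%3d'%(hsv[v,u,2],hsv[v,u,1]) for u in range(408,476,6)))
E
```

```text
[ 426  100   48   41 1053] [0.565 0.249 0.13 ]
[427 160  36  36 656] [0.564 0.194 0.13 ]
[423 213  32  32 425] [0.563 0.143 0.13 ]
[418 260  31  30 435] [0.56  0.091 0.13 ]
110 223/115 223/109 223/115  86/ 65  86/ 59 118/ 32 195/ 17 172/ 19  99/ 23 188/ 18 194/ 18 223/110
116 223/117 223/109 223/115  88/ 70  86/ 62 178/ 26 169/  6  61/ 88  60/ 98  59/ 95 197/ 16 223/111
122 222/115 222/109 222/115  91/ 70  89/ 69 184/ 26  72/ 81  64/ 96  63/ 93  62/ 90 193/ 21 224/116
128 221/115 222/109 222/115 143/111  95/ 72 204/  9 150/ 10  70/ 95  69/100  97/ 45 219/  3 224/116
134 221/115 220/109 221/113 221/113 197/122 122/ 67 190/ 28 198/ 10 192/ 16 189/ 30 219/102 224/114
140 219/113 220/110 220/112 220/111 220/117 221/112 172/122 186/ 42 214/ 94 222/110 222/111 223/112
146 219/112 219/109 219/112 219/114 214/118 212/117 219/114 220/112 221/113 221/111 222/110 222/111
152 218/111 218/112 214/116 204/120 177/112 201/118 207/117 218/112 220/110 219/109 220/111 221/108
158 219/111 218/111 183/113 122/ 79 122/ 79 124/ 78 149/ 98 218/112 219/109 219/109 219/111 220/105
164 219/106 219/113 110/ 81
[... 1572 characters left out ...]

260 110/111  83/ 86  87/ 79  88/ 78  96/ 72  98/ 73 118/106 156/124 157/125 158/124 158/126 162/124
266 141/127  79/ 84  95/ 64 119/ 49 110/ 53 116/ 53 120/ 51 152/124 159/125 155/125 156/127 162/124
272 141/127  81/ 88 115/ 47  67/107  67/110  68/116 118/ 52 151/123 158/128 153/128 155/127 161/125
278 119/126 113/124 115/ 44  63/109  63/109  65/114 126/ 45 127/124 132/128 130/127 131/128 189/123
284  93/129  93/126 102/ 78 113/ 43  97/ 53 112/ 46 108/ 80 102/125 103/126 105/124 112/125 117/122
290  87/129  87/129  90/125  90/125  98/ 94  94/125  95/126  96/128  98/125  98/122 102/125 108/123
296  87/135  88/130  88/127  88/127  89/126  91/126  91/123  94/127  93/126  94/125  95/123 104/123
```

All four nuts stand in the drawer as planned. Next I'll re-grip the handle.

```bash
python3 -m handwheel '{"offset":[[0,-0.5,0],[0,0,0.8],[0,0,0.8],[0,0,0.8],[0,0,0],[0,0,0]],"dr":[[0,0,0],[0,0,0],[0,0,0],[0,0,0],[0,0,0],[0,0,0]],"hand":[0.3,0.3,0.3,0.3,0.3,0.3]}' >/dev/null
python3 - <<'E'
from h import *
units((.4357,.197,.130),-.04)
E
```

```text
t 48.0 tcp [0.4377 0.1963 0.2227] open 0.0258 F [-0.5 -0.1  0.3] q [ 0.42  0.04 -0.15  1.38 -0.    2.03]
tooly yaw -0.041 tilt z [-0.001 -0.    -1.   ]
offset units [ 0.02 -0.07  3.09]
dr z units -0.01
```

```bash
python3 -m handwheel '{"offset":[[0,-0.06,0.8],[0,0,0.8],[0,0,0.75],[0,0,0.7],[0,0,0],[0,0,0],[0,0,0],[0,0,0],[0,0,0]],"dr":[[0,0,0],[0,0,0],[0,0,0],[0,0,0],[0,0,0],[0,0,0],[0,0,0],[0,0,0],[0,0,0]],"hand":[0.3,0.3,0.3,0.3,0.3,0,0,0,0]}' 60
python3 -m handwheel '{"offset":[[0,0.15,0],[0,0.3,0],[0,0.45,0],[0,0.5,0],[0,0.5,0],[0,0.5,0],[0,0.5,0],[0,0.5,0],[0,0.5,0],[0,0.45,0],[0,0.3,0],[0,0.2,0]],"dr":[[0,0,0],[0,0,0],[0,0,0],[0,0,0],[0,0,0],[0,0,0],[0,0,0],[0,0,0],[0,0,0],[0,0,0],[0,0,0],[0,0,0]],"hand":[0,0,0,0,0,0,0,0,0,0,0,0]}'
python3 -c "
from h import *
units((.5845,.1903,.13))"
```

```text
t: 48.9
tcp_pos: [0.4369, 0.1971, 0.1324]
orientation: [2.265, 2.175, 0.003]
force: [-1.2, -3.1, 5.9]
opening: 0.008
finger_force: 59.3
t: 50.1
tcp_pos: [0.5831, 0.1902, 0.1325]
orientation: [2.264, 2.173, 0.002]
force: [-2.2, -4.6, 6.7]
opening: 0.0084
finger_force: 59.4
t 50.1 tcp [0.5831 0.1902 0.1325] open 0.0084 F [-2.2 -4.6  6.7] q [ 0.32  0.31 -0.03  1.23 -0.    1.93]
tooly yaw -0.041 tilt z [ 0.003 -0.001 -1.   ]
offset units [0.   0.05 0.08]
```

```bash
python3 -m handwheel '{"offset":[[0,0.1,0],[0,0.08,0],[0,0,0],[0,0,0]],"dr":[[0,0,0],[0,0,0],[0,0,0],[0,0,0]],"hand":[0,0,0,0]}'
```

```text
t: 50.5
tcp_pos: [0.5842, 0.1902, 0.1325]
orientation: [-2.264, -2.175, 0.005]
force: [-13.7, -3.9, 11.7]
opening: 0.0084
finger_force: 60.2
```

The drawer is at its stop and shut. Release, rise and go back to the knob.

```bash
python3 -m handwheel '{"offset":[[0,0,0],[0,0,0],[0,0,0],[0,0,-0.7],[0,0,-0.9],[0,0,-0.9],[0,0,-0.9],[0,0,-0.9],[0,0,-0.9],[0,0,0],[0,0,0],[0,0,0]],"dr":[[0,0,0],[0,0,0],[0,0,0],[0,0,0],[0,0,0],[0,0,0],[0,0,0],[0,0,0],[0,0,0],[0,0,-1],[0,0,-1],[0,0,-1]],"hand":[0.3,0.3,0.3,0.3,0.3,0.3,0.3,0.3,0.5,0.5,0.5,0.5]}' >/dev/null
python3 -m handwheel '{"offset":[[0,0,0],[0,0,0],[0,0,0],[0,0,0],[0,0,0],[0,0,0],[0,0,0],[0,0,0],[0,0,0],[0,0,0],[0,0,0],[0,0,0]],"dr":[[0,0,-1],[0,0,-1],[0,0,-1],[0,0,-1],[0,0,-1],[0,0,-1],[0,0,-1],[0,0,-1],[0,0,-1],[0,0,-1],[0,0,-1],[0,0,-1]],"hand":[0.5,0.5,0.5,0.5,0.5,0.5,0.5,0.5,0.5,0.5,0.5,0.5]}' >/dev/null
python3 -m handwheel '{"offset":[[0,0,0],[-0.7,-0.77,0],[-0.7,-0.77,0],[-0.7,-0.77,0],[-0.65,-0.77,0],[0,0,0],[0,0,0]],"dr":[[0,0,-1],[0,0,0],[0,0,0],[0,0,0],[0,0,0],[0,0,0],[0,0,0]],"hand":[0.5,0.5,0.5,0.5,0.5,0.5,0.5]}' >/dev/null
python3 - <<'E'
from h import *
units((.666,.0978,.204),1.56)
c,im=shot('wrist','w14.png');hsv=cv2.cvtColor(im,cv2.COLOR_BGR2HSV)
# handle bar when shut: low-saturation bright near predicted ends; compare with w4
for X in((.5805,.1105,.142),(.583,.1715,.142),(.5865,.233,.142)):
    u,v=map(int,proj(c,X).round()); print(u,v,[int(hsv[k,u,1]) for k in range(v-8,v+9,2)])
# white pointer
m=((hsv[:,:,1]<60)&(hsv[:,:,2]>120)).astype(np.uint8);u,v=map(int,proj(c,(.655,.0975,.23)))
sub=m[v-22:v+23,u-15:u+16];n,l,st,ce=cv2.connectedComponentsWithStats(sub)
for i in range(1,n):
    if 20<st[i,4]<200:
        ys,xs=np.where(l==i);r=cv2.fitLine(np.c_[xs,ys].astype(np.float32),2,0,.01,.01).ravel()
        o=np.array([u-15,v-22]);p=r[2:]+o;a=onz(c,p,.23);b=onz(c,p+r[:2]*8,.23);print('pointer',st[i],a.round(4),np.degrees(np.arctan2(*(b-a)[[1,0]])))
E
```

```text
t 53.6 tcp [0.6688 0.0972 0.2861] open 0.0428 F [-0.5  0.5  0.7] q [0.14 0.45 0.51 1.63 0.   0.16]
tooly yaw 1.559 tilt z [-0.001  0.    -1.   ]
offset units [0.09 0.02 2.74]
dr z units -0.01
338 78 [91, 32, 21, 15, 21, 30, 38, 100, 128]
415 80 [110, 33, 22, 15, 18, 22, 28, 46, 120]
492 84 [59, 21, 12, 11, 15, 24, 37, 104, 101]
pointer [ 14   6   6  25 129] [0.6517 0.0981 0.23  ] 177.41820547641865
```

The handle lies where it did when shut, and the pointer is at 177.4° (unlocked). I'll grip and turn clockwise.

```bash
python3 -m handwheel '{"offset":[[0.08,0.02,0.8],[0,0,0.8],[0,0,0.7],[0,0,0.4],[0,0,0],[0,0,0],[0,0,0],[0,0,0],[0,0,0]],"dr":[[0,0,0],[0,0,0],[0,0,0],[0,0,0],[0,0,0],[0,0,0],[0,0,0],[0,0,0],[0,0,0]],"hand":[0.5,0.5,0.5,0.5,0.5,0,0,0,0]}' 60
python3 -m handwheel '{"offset":[[0,0,0],[0,0,0],[0,0,0],[0,0,0],[0,0,0],[0,0,0],[0,0,0],[0,0,0],[0,0,0],[0,0,0],[0,0,0],[0,0,0]],"dr":[[0,0,0.8],[0,0,0.9],[0,0,0.9],[0,0,0.9],[0,0,0.9],[0,0,0.9],[0,0,0.9],[0,0,0.9],[0,0,0.9],[0,0,0.9],[0,0,0.9],[0,0,0.9]],"hand":[0,0,0,0,0,0,0,0,0,0,0,0]}'
python3 -c "
from h import *
units((.666,.0978,.204),.16);print(get_state()['ft_torque'])"
```

```text
t: 54.55
tcp_pos: [0.6665, 0.0981, 0.2076]
orientation: [0.019, 3.139, 0.001]
force: [-2.5, -0.4, 5.7]
opening: 0.0125
finger_force: 59.3
t: 55.75
tcp_pos: [0.6657, 0.0968, 0.2076]
orientation: [1.621, 2.689, -0.002]
force: [-4.8, -5.5, 7.4]
opening: 0.0125
finger_force: 58.7
t 55.8 tcp [0.6657 0.0968 0.2076] open 0.0125 F [-4.8 -5.5  7.4] q [ 0.15  0.42  0.29  1.44 -0.    1.23]
tooly yaw 0.486 tilt z [ 0.001 -0.002 -1.   ]
offset units [0.03 0.03 0.12]
dr z units 3.26
[-1.12016169  1.07283191  0.01683749]
```

```bash
python3 -m handwheel '{"offset":[[0,0,0],[0,0,0],[0,0,0],[0,0,0],[0,0,0],[0,0,0],[0,0,0]],"dr":[[0,0,0.9],[0,0,0.9],[0,0,0.7],[0,0,0.5],[0,0,0.4],[0,0,0.3],[0,0,0]],"hand":[0,0,0,0,0,0,0]}'
python3 -c "
from h import *
units((.666,.0978,.204),.13);print(get_state()['ft_torque'])"
```

```text
t: 56.45
tcp_pos: [0.6652, 0.097, 0.2076]
orientation: [2.084, 2.349, -0.002]
force: [-6.5, -3.8, 7.5]
opening: 0.0125
finger_force: 59.0
t 56.5 tcp [0.6652 0.097  0.2076] open 0.0125 F [-6.5 -3.8  7.5] q [ 0.15  0.42  0.29  1.44 -0.    1.6 ]
tooly yaw 0.119 tilt z [ 0.    -0.002 -1.   ]
offset units [0.02 0.03 0.12]
dr z units -0.11
[-0.96095298  1.36414377 -0.00158599]
```

```bash
python3 -m handwheel '{"offset":[[0,0,0],[0,0,0],[0,0,0],[0,0,0]],"dr":[[0,0,0.3],[0,0,0.3],[0,0,0.2],[0,0,0]],"hand":[0,0,0,0]}'
python3 -c "
from h import *
units((.666,.0978,.204),.13);print(get_state()['ft_torque'])"
```

```text
t: 56.85
tcp_pos: [0.6651, 0.097, 0.2077]
orientation: [2.171, 2.268, -0.002]
force: [-6.5, -6.5, 8.4]
opening: 0.0126
finger_force: 77.4
t 56.9 tcp [0.6651 0.097  0.2077] open 0.0126 F [-6.5 -6.5  8.4] q [ 0.15  0.42  0.29  1.44 -0.    1.67]
tooly yaw 0.043 tilt z [ 0.    -0.002 -1.   ]
offset units [0.03 0.03 0.12]
dr z units -0.87
[-1.14344561  1.36560842  1.75899987]
```

Torque of 1.76 N m and a higher finger force show it is at the clockwise stop. Release, rise clear and verify.

```bash
python3 -m handwheel '{"offset":[[0,0,0],[0,0,0],[0,0,0],[0,0,-0.7],[0,0,-0.9],[0,0,-0.9],[0,0,-0.9],[0,0,-0.9],[0,0,0],[0,0,0]],"dr":[[0,0,0],[0,0,0],[0,0,0],[0,0,0],[0,0,0],[0,0,0],[0,0,0],[0,0,0],[0,0,0],[0,0,0]],"hand":[0.5,0.5,0.5,0.5,0.5,0.5,0.5,0.5,0.5,0.5]}'
python3 - <<'E'
from h import *
c,im=shot('wrist','w15.png');hsv=cv2.cvtColor(im,cv2.COLOR_BGR2HSV)
# brightness in the dark knob: find pointer near axis
m=((hsv[:,:,1]<70)&(hsv[:,:,2]>110)).astype(np.uint8);u,v=map(int,proj(c,(.664,.111,.23)));print(u,v)
sub=m[v-22:v+23,u-15:u+16];n,l,st,ce=cv2.connectedComponentsWithStats(sub)
for i in range(1,n):
    if 15<st[i,4]<250:
        ys,xs=np.where(l==i);r=cv2.fitLine(np.c_[xs,ys].astype(np.float32),2,0,.01,.01).ravel()
        o=np.array([u-15,v-22]);p=r[2:]+o;a=onz(c,p,.23);b=onz(c,p+r[:2]*8,.23);print('pointer',st[i],a.round(4),np.degrees(np.arctan2(*(b-a)[[1,0]])))
for X in((.5805,.1105,.142),(.583,.1715,.142),(.5865,.233,.142)):
    p=proj(c,X);u,v=map(int,p.round()); print(u,v,[int(hsv[v,k,1]) for k in range(u-10,u+11,2)] if 12<u<628 and 0<v<400 else 'out')
cs,ims=shot('side','s15.png')
b=cv2.imread('pics/s13.png'); d=cv2.absdiff(b,ims).max(2); print('side change on mat region', int((d[255:385,225:420]>40).sum()))
for nm,xy in(('38',(.4274,-.2821)),('38',(.4235,-.186)),('22',(.523,-.2806))): print(nm,hexfit(cs,ims,proj(cs,(*xy,.04)),.04,r=12))
E
```

```text
t: 57.85
tcp_pos: [0.6666, 0.0984, 0.3348]
orientation: [2.176, 2.265, 0.002]
force: [0.3, 0.5, -0.4]
opening: 0.0426
finger_force: 0.0
319 182
pointer [  0   0  31   8 117] [0.6624 0.1266 0.23  ] 3.2279462987648975
pointer [ 12  13   6  22 105] [0.663  0.1098 0.23  ] -82.78545059290055
236 155 [110, 111, 79, 22, 13, 16, 32, 61, 102, 93, 98]
236 91 [119, 117, 74, 26, 18, 23, 31, 42, 107, 109, 108]
237 18 [112, 109, 31, 17, 11, 16, 21, 55, 117, 114, 115]
side change on mat region 1070
38 {'thr': 179, 'xy': array([ 0.4283, -0.2802]), 'w': array([37.6, 37.8, 37.5]), 'yaw': np.int64(44), 'corner': np.float64(41.7), 'area_w': 37.1}
38 {'thr': 177, 'xy': array([ 0.4198, -0.1867]), 'w': array([38.3, 37.3, 37.5]), 'yaw': np.int64(23), 'corner': np.float64(41.1), 'area_w': 37.0}
22 {'thr': 158, 'xy': array([ 0.5238, -0.2783]), 'w': array([22.6, 22.7, 22.5]), 'yaw': np.int64(8), 'corner': np.float64(24.4), 'area_w': 22.1}
```

The pointer turned from 177.4° to 97.2°, which is 1.40 rad. The handle is at its shut position and the three wrong-size nuts are where they were, so I'll hand in.

```bash
python3 -c "
from workcell import *
print(sign_off())"
```

```text
the job is handed in; nothing more can be done
None
```

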